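# Close the pressure vessels with a click wrench

## Robot

A 6-joint arm with a two-finger parallel gripper is mounted at the origin on a cart in front of the work surface, level with it; the furniture and walls round the work are solid. World frame = base frame: x ahead of the robot, y to its left, z up, the work surface at z = 0. Lengths are in m, angles in rad, forces in N, time in s.
With the tool pointing down it reaches from about 0.35 to 0.775 m from the base axis. Payload 5.5 kg.
Tool frame: the origin (TCP) lies on the centre line of the jaws, within the pads' length; the fingertips stand 8 mm ahead of it and the grasp point (between the pads) lies 11 mm behind it; z points along the fingers, x is the direction in which the jaws open and shut, and the axes are right-handed (so a half turn about z gives the same grasp; the last joint's range is limited). The gripper opens to 85 mm and grips with 20 to 120 N. Pads are 22 mm wide; open, the fingers measure 114 mm over their backs; the gripper's body (76 mm by 85 mm) begins 54 mm behind the grasp point. The pads swing forward as they close: fully open they stand 13 mm farther back than shut.
Start: joints at [1.174, 0.313, 0.046, 1.304, 0, 1.431], TCP at [0.146, 0.556, 0.239] pointing down, gripper open.
Joint ranges: [-2.76, 2.76], [-0.86, 1.69], [-1.03, 1.26], [-2.2, 2.34], [-1.47, 1.5], [-3.14, 3.14]. Speed limits (rad/s): [2.57, 2.57, 3.14, 3.14, 3.14, 3.14].

## Interface

Orientations are given as a unit quaternion [w, x, y, z].
In Python, from rig import robot gives the robot as it stands.
- The arm moves only by the tool send_rows, never from a script. Its argument "increments" is a list of rows, each a list of 3 entries, a list of its own where there are three numbers: the opening, from 0 (shut) to 1 (fully open), then the shift along the tool's x, y, z each as a share of 2.5 cm, from -1 to 1, then the turn about the tool's z as a share of pi rad, from -1 to 1. A call has 1 to 10 rows; each row shifts and turns the commanded pose from where the row before left it, along the tool's axes as they then stand; what a row does not reach is not made up. A row lasts 1/10 s, in which the tool goes at most 50 mm and 8.59 degrees, less where a joint would pass 70% of its speed; a pose out of reach is approached as far as the arm can. A call with a number of a shift or a turn outside -1 to 1 is refused whole. A call with a gripper value outside its range is refused whole. The fingers move at their own pace and stop on an object; "squeeze" is the grip in N (left out, the last holds). Time passes only in rows, so rows that do not move let the fingers close. It gives the time, the measured TCP pose, the force and the opening at its end, in the units of the state.
- robot.sense(): the state, without advancing time (a new reading comes with each control period).
- robot.get_image(name): name is "scene" or "top" or "wrist"; returns the picture (400x640x3 uint8, blue, green, red); there is no depth.
- robot.camera_params(name): a dict with "camera_matrix" (3x3 intrinsics, pixels), "world_to_cam" (4x4, takes a point from world to camera coordinates); the wrist camera has in their place "hand_eye" (4x4, takes a point from camera to tool coordinates, whose origin is the TCP and whose axes are the tool frame's). Camera axes: x right, y up, looking along -z (the intrinsics and any distortion apply to the point x, -y, -z); pixel columns grow to the right and rows downward; lengths in m; the calibration is good to about 2 mm. A picture is of the moment at which its call begins: read the wrist's pose just before it. camera_params takes no time and is no camera call.
- robot.job_done(): hands the job in, once; it reports no verdict.
Trained networks look in the newest picture that a camera, given by its name, has taken for a name from the list of things; names that differ only in an ending like _2 or _b are one class to them, and where a whole thing is asked for, a point or a joint stands for the part that bears it (a point fixed in the world has none). Each returns a list of dicts, best first, with "conf" (0 to 1); they miss things now and then, are a little off and sometimes report something else, mostly with a low value. They report only what shows in the picture. A call takes as long as a camera call.
- robot.search_frame(camera, query): "rect" ([left, top, width, height] in pixels, round what is visible of it).
- robot.tip_of(camera, query): "pixel" ([column, row] in pixels: a listed point, or the origin of a listed thing).
The state is a dict: "time": time; "joint_positions": joint angles; "joint_velocities": joint speeds; "joint_efforts": joint torques, N m; "tool_pos": TCP position; "orientation": TCP orientation; "ft_force": force on the tool from outside, world axes, zero at the start; "wrist_torque": the same for the moment, N m; "gripper_width": finger opening in m.
Only numpy, scipy, OpenCV 4.12 (cv2) and the standard library are available. Lean on these libraries where they do the work, as an engineer would, in place of code of your own. Each camera call takes 0.05 s, during which the arm holds its last target.

## Task

Draw the click wrench out of its cradle: its rod lies under a strap and its butt behind a lip, so lift the handle end over the lip and pull the wrench out endwise. Working from the left vessel to the right one, tighten the cap of every pressure vessel on the plate: put the wrench's rod right through the cross hole of the cap, turn the cap clockwise (seen from above) with the wrench until the wrench clicks over, stop at once without bending it on towards its far stop, and pull the rod out again. Then lay the wrench down flat in the tool tray, with every cap still tight, and leave the glassware standing.

Things in the scene. Friction and masses are not known exactly. Their poses are not given: they have to be found in the camera images.
- wrench: Loose click wrench, 0.39 kg, 228 mm long. Origin on its axis amid the grip, near its balance point; x points to the rod, z up as it lies at the start (use it so). Grip: rubber bar 26 mm wide (y), 30 mm high (z), x -75 (butt) to +55 mm; neck hinge at x +88; flange (22 mm) front face at x +101.5; then a rod 10 mm thick, round tip at x +153. It clicks only when turned clockwise seen from above.
- neck (a joint): Neck hinge, rad: about -0.02 at rest (straight); grows to 0.18 (far stop) when the handle is turned clockwise against a cap that will not turn. A spring holds it straight up to about 0.96 N m at the hinge; then it breaks over and the resistance falls by 4.8 N m per rad. Past 0.08 it has clicked; past 0.15 it is forced on too far. Unloaded, it springs back.
- rod_tip (a point): Round end of the wrench's rod, on its axis, 153 mm ahead of the wrench's origin.
- cradle: Fixed cradle of the wrench. Origin on the bench straight below the wrench's origin; x towards the rod, z up. Wrench axis 110 mm above the bench; base plate 42 mm wide, 8 mm thick. Rest under the butt end at x -79 to -51 mm, 95 mm high; cheeks beside the grip at x -73 to -59 mm up to 109 mm. Lip behind the butt, x -87 to -79 mm, 109 mm high: 14 mm above the grip's underside. From x -40 to +60 mm the grip's sides are free.
- strap (a point): Middle of the rod in the cradle's strap block, 113 mm ahead of the cradle's origin, 110 mm above the bench. The block is 14 mm long (x 106 to 120 mm) and 135 mm high; its window is 24 mm wide and reaches from 105 to 129 mm above the bench, closed all round.
- tool_tray: Loose shallow grey tray, outside 260 x 78 mm, walls 3 mm thick and 14 mm high, floor 3 mm thick, 0.5 kg. Origin: underside centre; x axis along its length, z up. It may be knocked aside during the work.
- mounting_plate: Fixed aluminium plate 94 x 264 mm with two undercut rails (top 22 mm above the bench) that hold the feet of up to three vessels in a row along its y axis, 85 mm apart, the middle one over the origin (underside centre). It holds them against turning and tipping.
- vessel_left: Steel pressure vessel, 2.5 kg, held by its foot in the leftmost (+y) place of the plate (about 1 mm of play); may be absent. Foot 66 mm square, body 56 mm across, 98 mm high; its cap brings it to 144.5 mm. Origin: underside centre, on the cap's turning axis, 8 mm above the bench; z up.
- cap_left (a joint): Turning angle of the cap of vessel_left, rad: 1.0 = seated and tight (hard stop), less = still loose; grows as the cap turns clockwise seen from above. The cap drags with 0.2 N m and stays where it is left. Starts between 0.55 and 0.85.
- eye_left (a point): Centre of the cross hole in the cap of vessel_left, on the turning axis, 135.5 mm above the bench; turns with the cap. x runs along the hole, away from the robot; z up. The hole is 14 mm square, right through a 34 mm cube (17 mm each side of this point) on a round cap flange 54 mm across. The rod has play in it: about 0.12 rad either way, more under load.
- vessel_middle: Steel pressure vessel, 2.5 kg, held by its foot in the middle place of the plate (about 1 mm of play); may be absent. Foot 66 mm square, body 56 mm across, 98 mm high; its cap brings it to 144.5 mm. Origin: underside centre, on the cap's turning axis, 8 mm above the bench; z up.
- cap_middle (a joint): Turning angle of the cap of vessel_middle, rad: 1.0 = seated and tight (hard stop), less = still loose; grows as the cap turns clockwise seen from above. The cap drags with 0.2 N m and stays where it is left. Starts between 0.55 and 0.85.
- eye_middle (a point): Centre of the cross hole in the cap of vessel_middle, on the turning axis, 135.5 mm above the bench; turns with the cap. x runs along the hole, away from the robot; z up. The hole is 14 mm square, right through a 34 mm cube (17 mm each side of this point) on a round cap flange 54 mm across. The rod has play in it: about 0.12 rad either way, more under load.
- vessel_right: Steel pressure vessel, 2.5 kg, held by its foot in the rightmost (-y) place of the plate (about 1 mm of play); may be absent. Foot 66 mm square, body 56 mm across, 98 mm high; its cap brings it to 144.5 mm. Origin: underside centre, on the cap's turning axis, 8 mm above the bench; z up.
- cap_right (a joint): Turning angle of the cap of vessel_right, rad: 1.0 = seated and tight (hard stop), less = still loose; grows as the cap turns clockwise seen from above. The cap drags with 0.2 N m and stays where it is left. Starts between 0.55 and 0.85.
- eye_right (a point): Centre of the cross hole in the cap of vessel_right, on the turning axis, 135.5 mm above the bench; turns with the cap. x runs along the hole, away from the robot; z up. The hole is 14 mm square, right through a 34 mm cube (17 mm each side of this point) on a round cap flange 54 mm across. The rod has play in it: about 0.12 rad either way, more under load.
- beaker_250: Empty glass beaker, 73 mm across, 93 mm high, standing behind the vessels; a bystander, not to be knocked over. Origin: underside centre, z up.
- reagent_bottle: Clear bottle with a blue screw cap, 60 mm across, 125 mm high, standing behind the vessels; a bystander, not to be knocked over. Origin: underside centre, z up.
- amber_bottle_2: Amber reagent bottle, 56 mm across, 118 mm high, standing behind the vessels; a bystander, not to be knocked over. Origin: underside centre, z up.

How it is judged:
On the way, in this order (a step that is already met when the one before it is completed fails the run):
1. the wrench is drawn out of the cradle: the rod tip is out of the strap window, on the handle side or well above (distance between rod_tip and strap above 0.06 m), for 0.1 s.
2. with the rod through the seated cap of vessel_left the wrench clicks over: its handle bends past 0.23 rad from the hole, 0.12 to 0.2 rad of which is play of the rod (angle between the x axis of wrench and the x axis of eye_left, either way round above 0.23 rad and value of joint cap_left above 0.95 rad and distance between rod_tip and eye_left between 0.02 and 0.055 m and y of rod_tip in the frame of eye_left between -0.009 and 0.009 m and z of rod_tip in the frame of eye_left between -0.009 and 0.009 m), for 0.05 s.
3. with the rod through the seated cap of vessel_middle the wrench clicks over: its handle bends past 0.23 rad from the hole, 0.12 to 0.2 rad of which is play of the rod (angle between the x axis of wrench and the x axis of eye_middle, either way round above 0.23 rad and value of joint cap_middle above 0.95 rad and distance between rod_tip and eye_middle between 0.02 and 0.055 m and y of rod_tip in the frame of eye_middle between -0.009 and 0.009 m and z of rod_tip in the frame of eye_middle between -0.009 and 0.009 m), for 0.05 s.
4. with the rod through the seated cap of vessel_right the wrench clicks over: its handle bends past 0.23 rad from the hole, 0.12 to 0.2 rad of which is play of the rod (angle between the x axis of wrench and the x axis of eye_right, either way round above 0.23 rad and value of joint cap_right above 0.95 rad and distance between rod_tip and eye_right between 0.02 and 0.055 m and y of rod_tip in the frame of eye_right between -0.009 and 0.009 m and z of rod_tip in the frame of eye_right between -0.009 and 0.009 m), for 0.05 s.
At the end, for the whole second after the job is handed in: Every cap present is still tight (joint over 0.93), the wrench lies at rest flat inside the tool tray (its origin within 80 mm lengthwise and 32 mm sideways of the tray's centre, its axis 5 to 25 mm above the tray's underside, the rod tip inside the tray too), and beaker and bottles stand upright (value of joint each of cap_left, cap_middle, cap_right above 0.93 rad and x of wrench in the frame of tool_tray between -0.08 and 0.08 m and y of wrench in the frame of tool_tray between -0.032 and 0.032 m and y of rod_tip in the frame of tool_tray between -0.036 and 0.036 m and z of wrench in the frame of tool_tray between 0.005 and 0.025 m and z of rod_tip in the frame of tool_tray below 0.03 m and linear speed of wrench below 0.02 m/s and angle between each of beaker_250, reagent_bottle, amber_bottle_2's own z axis and vertical below 0.3 rad); the robot touches nothing.
It fails at once if the wrench is forced on past the click (neck past 0.15 rad) (value of joint neck above 0.15 rad).
It fails at once if the beaker or a bottle is knocked over (angle between any of beaker_250, reagent_bottle, amber_bottle_2's own z axis and vertical above 0.5 rad).
Of vessel_left, vessel_middle, vessel_right only 2 to 3 are there at a start; the rules pass over those that are not, and their reading is None.
At some moment in a run one of tool_tray may be knocked a few centimetres aside while the robot is not near it.
It also fails if it takes over 208 s, if anything falls off the work surface, if the arm or the gripper's body presses on something with over 40 N, if the wrist force passes 120 N, or if a joint passes its speed limit or range.

## Working session

There is one attempt and no reset: what is moved stays moved. The work goes in short steps, Python scripts to look and compute and a tool call to move; the robot and the scene stay as the last step left them, time stands still between calls to the robot, and variables do not carry over. Pictures are saved under pics/ and viewed, and the job is handed in when it is done.

Besides the shell and the picture viewer there is one more tool, called as name(argument=value, ...), one argument or row to a line, values as JSON. send_rows: Moves the arm, as the interface text tells. Its arguments: {"type":"object","properties":{"increments":{"type":"array","items":{"type":"array"}},"squeeze":{"type":"number"}},"required":["increments"]}

```bash
ls; mkdir -p pics; python3 - <<'E'
from rig import robot
import cv2
print(robot.sense())
for c in ["scene","top","wrist"]:
    im=robot.get_image(c); cv2.imwrite(f"pics/{c}0.png",im)
    print(c,robot.camera_params(c))
    for q in ["wrench","rod_tip","strap","cradle","tool_tray","mounting_plate","vessel_left","vessel_middle","vessel_right","eye_left","eye_middle","eye_right","beaker_250","reagent_bottle","amber_bottle_2"]:
        if c=="wrist": continue
        print(c,q,[(d['pixel'],round(d['conf'],2)) for d in robot.tip_of(c,q)])
E
```

```text
pics
{'time': 0.0, 'joint_positions': array([1.17439170e+00, 3.14021539e-01, 4.49793442e-02, 1.30359477e+00,
       2.40721525e-05, 1.43120406e+00]), 'joint_velocities': array([-9.50731883e-04,  2.83938387e-04,  5.28357471e-04,  1.09958864e-03,
        6.66220097e-05, -8.56115512e-04]), 'joint_efforts': array([-4.17289721e-04, -4.80626571e+01,  2.98533082e+01,  1.95662782e-02,
       -2.06429099e-04,  3.30066491e-06]), 'tool_pos': array([0.14585518, 0.5556838 , 0.23839698]), 'orientation': array([ 4.44749679e-04,  7.91832592e-01,  6.10737505e-01, -8.05810879e-04]), 'ft_force': array([-0.53963922,  1.38910778, -0.301997  ]), 'wrist_torque': array([ 0.02424252, -0.03480505, -0.00058584]), 'gripper_width': 0.08556458341911963}
scene {'camera_matrix': array([[454.98607282,   0.        , 318.91274817],
       [  0.        , 454.98607282, 196.31716079],
       [  0.        ,   0.        ,   1.        ]]), 'world_to_cam': array([[ 0.5016464 , -0.86504064, -0.0074549 , -0.36365031],
       [ 0.53880026,  0.30569085,  0.78501426, -0.40247727],
       [-0.67679034, -0.39781628,  0.61943284, -1
[... 1673 characters left out ...]
er_250 [([290.7, 198.8], 0.67)]
top reagent_bottle [([259.3, 199.8], 0.61), ([247.6, 156.1], 0.55)]
top amber_bottle_2 [([216.1, 151.9], 0.79), ([290.6, 199.8], 0.33)]
wrist {'camera_matrix': array([[352.74387407,   0.        , 307.81328218],
       [  0.        , 352.74387407, 201.07861934],
       [  0.        ,   0.        ,   1.        ]]), 'hand_eye': array([[ 9.99999011e-01, -7.62191801e-04,  1.18213429e-03,
         2.94974119e-04],
       [-4.15176032e-04, -9.62954136e-01, -2.69664901e-01,
        -6.91250872e-02],
       [ 1.34387748e-03,  2.69664144e-01, -9.62953500e-01,
        -1.33815297e-01],
       [ 0.00000000e+00,  0.00000000e+00,  0.00000000e+00,
         1.00000000e+00]])}
```

View pics/scene0.png

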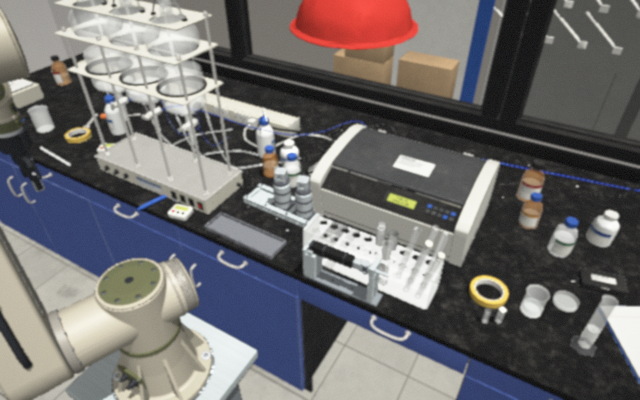

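View pics/top0.png

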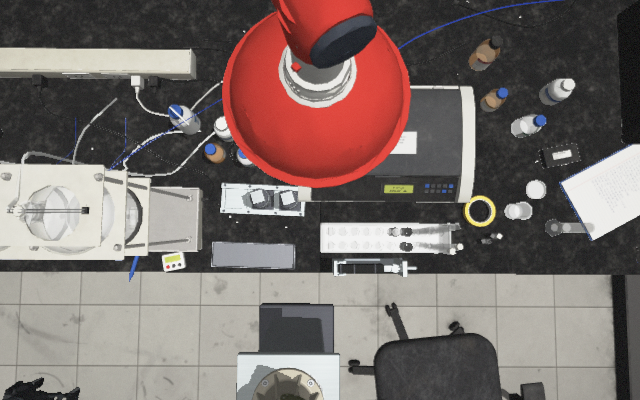

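View pics/wrist0.png

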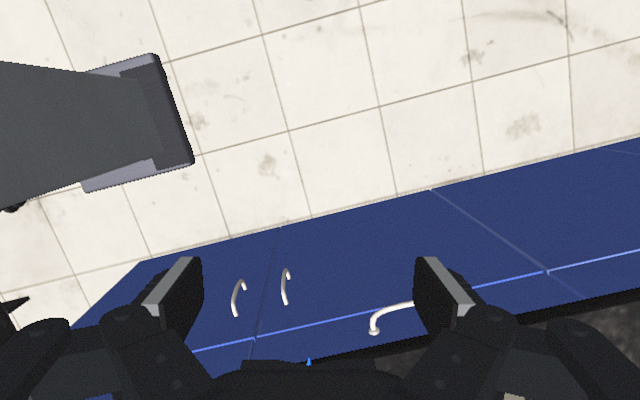

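```bash
cat > h.py <<'E'
import numpy as np, cv2
from rig import robot
from scipy.spatial.transform import Rotation as R
def cam(name,st=None):
    p=robot.camera_params(name); K=p['camera_matrix']
    if name=='wrist':
        st=st or robot.sense(); T=np.eye(4)
        q=st['orientation']; T[:3,:3]=R.from_quat([q[1],q[2],q[3],q[0]]).as_matrix(); T[:3,3]=st['tool_pos']
        c2w=T@p['hand_eye']
    else: c2w=np.linalg.inv(p['world_to_cam'])
    return K,c2w
def p2w(name,px,z,st=None):
    K,T=cam(name,st); d=np.array([(px[0]-K[0,2])/K[0,0],-(px[1]-K[1,2])/K[1,1],-1]); d=T[:3,:3]@d; o=T[:3,3]
    return o+d*(z-o[2])/d[2]
def w2p(name,P,st=None):
    K,T=cam(name,st); c=np.linalg.inv(T)@np.append(P,1); return np.array([K[0,0]*c[0]/-c[2]+K[0,2],K[1,1]*-c[1]/-c[2]+K[1,2]])
def snap(name,f):
    st=robot.sense(); im=robot.get_image(name); cv2.imwrite('pics/'+f,im); return st,im
def theta(st):
    q=st['orientation']; m=R.from_quat([q[1],q[2],q[3],q[0]]).as_matrix(); return np.arctan2(m[1,0],m[0,0])
def tips(name,qs,zs,st=None):
    for q,z in zip(qs,zs):
        for d in robot.tip_of(name,q)[:2]:
            print(q,np.round(d['pixel'],1),round(d['conf'],2),np.round(p2w(name,d['pixel'],z,st),4))
E
python3 - <<'E'
from h import *
import cv2
for c,L in {'scene':[('wrench',(333.8,256.2),.11),('rod_tip',(387.6,275.8),.11),('strap',(376.1,270.2),.11),('cradle',(335.6,279.9),0),('tray',(242.6,236.9),0),('plate',(281.4,207.2),0),('vm',(282,206),.008),('vr',(303.7,212.8),.008),('em',(283.4,171.7),.1355),('er',(303.9,182.2),.1355)],
'top':[('wrench',(365.9,267.8),.11),('rod_tip',(417.3,268.4),.11),('strap',(403.2,266.2),.11),('cradle',(360,264.1),0),('tray',(252.3,256.1),0),('plate',(259,201.5),0),('em',(257.1,195.2),.1355),('er',(285.2,199.6),.1355)]}.items():
    for n,p,z in L: print(c,n,np.round(p2w(c,p,z),4))
a=cv2.imread('pics/top0.png')[150:290,190:470]; cv2.imwrite('pics/topc.png',cv2.resize(a,None,fx=2.8,fy=2.8,interpolation=2))
a=cv2.imread('pics/scene0.png')[140:310,200:460]; cv2.imwrite('pics/scenec.png',cv2.resize(a,None,fx=3,fy=3,interpolation=2))
E
```

```text
scene wrench [ 0.4212 -0.2222  0.11  ]
scene rod_tip [ 0.4283 -0.3717  0.11  ]
scene strap [ 0.4312 -0.3389  0.11  ]
scene cradle [ 0.4378 -0.2205  0.    ]
scene tray [0.4484 0.1138 0.    ]
scene plate [0.6285 0.0895 0.    ]
scene vm [0.6269 0.0855 0.008 ]
scene vr [0.6328 0.0041 0.008 ]
scene em [0.6473 0.0849 0.1355]
scene er [ 0.6316 -0.0016  0.1355]
top wrench [ 0.4288 -0.2259  0.11  ]
top rod_tip [ 0.428  -0.3749  0.11  ]
top strap [ 0.434  -0.3341  0.11  ]
top cradle [ 0.4293 -0.222   0.    ]
top tray [0.4522 0.1181 0.    ]
top plate [0.6248 0.0999 0.    ]
top em [0.6347 0.0883 0.1355]
top er [0.6228 0.008  0.1355]
```

View pics/topc.png

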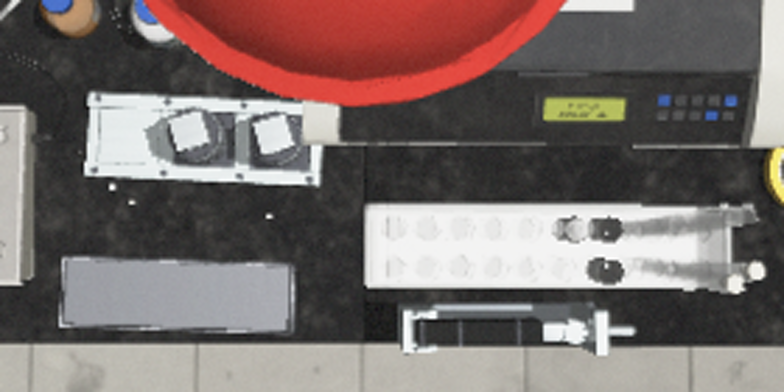

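View pics/scenec.png

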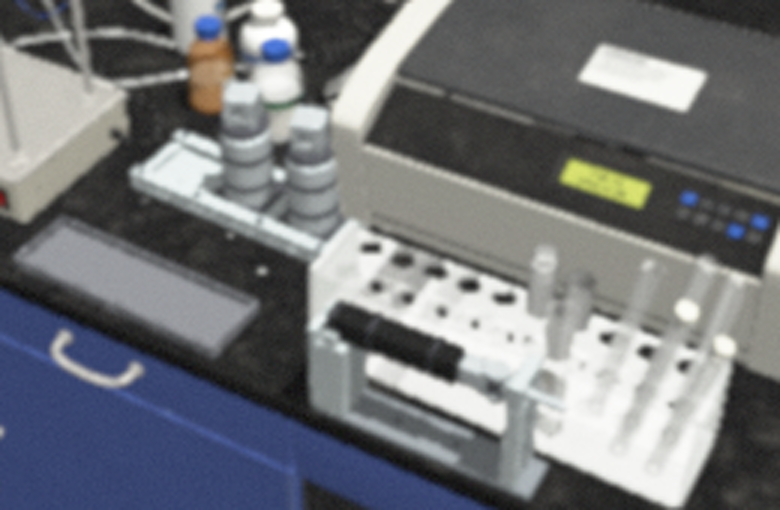

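send_rows(
  increments=[
    [0.6, [-0.98, 1, -0.25], 0],
    [0.6, [-0.98, 1, -0.25], 0],
    [0.6, [-0.98, 1, -0.25], 0],
    [0.6, [-0.98, 1, -0.25], 0],
    [0.6, [-0.98, 1, -0.25], 0],
    [0.6, [-0.98, 1, -0.25], 0],
    [0.6, [-0.98, 1, -0.25], 0],
    [0.6, [-0.98, 1, -0.25], 0],
    [0.6, [-0.98, 1, -0.25], 0],
    [0.6, [-0.98, 1, -0.25], 0],
  ],
)

```text
time: 2.65
tool_pos: [0.3262, 0.2545, 0.3023]
orientation: [0.0, 0.792, 0.611, 0.0]
ft_force: [0.3, -0.0, 0.5]
gripper_width: 0.0515
```

send_rows(
  increments=[
    [0.6, [0, 0, 0], 0.0464],
    [0.6, [0, 0, 0], 0.0464],
    [0.6, [0, 0, 0], 0.0464],
    [0.6, [0, 0, 0], 0.0464],
    [0.6, [0, 0, 0], 0.0464],
    [0.6, [0, 0, 0], 0.0464],
    [0.6, [0, 0, 0], 0.0464],
    [0.6, [0, 0, 0], 0.0464],
    [0.6, [0, 0, 0], 0.0464],
    [0.6, [0, 0, 0], 0],
  ],
)

```text
time: 3.65
tool_pos: [0.3256, 0.2557, 0.3019]
orientation: [-0.0, 1.0, 0.001, 0.0]
ft_force: [-0.4, 0.2, -0.3]
gripper_width: 0.0516
```

send_rows(
  increments=[
    [0.6, [0.4, 1, 0], 0],
    [0.6, [0.4, 1, 0], 0],
    [0.6, [0.4, 1, 0], 0],
    [0.6, [0.4, 1, 0], 0],
    [0.6, [0.4, 1, 0], 0],
    [0.6, [0.4, 1, 0], 0],
    [0.6, [0.4, 1, 0], 0],
    [0.6, [0.4, 1, 0], 0],
    [0.6, [0.4, 1, 0], 0],
    [0.6, [0.4, 1, 0], 0],
  ],
)

```text
time: 4.65
tool_pos: [0.4265, 0.0048, 0.3019]
orientation: [-0.0, 1.0, 0.003, 0.0]
ft_force: [0.5, 0.6, -0.1]
gripper_width: 0.0511
```

send_rows(
  increments=[
    [0.6, [0, 1, 0], 0],
    [0.6, [0, 1, 0], 0],
    [0.6, [0, 1, 0], 0],
    [0.6, [0, 1, 0], 0],
    [0.6, [0, 1, 0], 0],
    [0.6, [0, 1, 0], 0],
    [0.6, [0, 1, 0], 0],
    [0.6, [0, 1, 0], 0],
    [0.6, [0, 0, 0], 0],
  ],
)

```text
time: 5.55
tool_pos: [0.4267, -0.1966, 0.3014]
orientation: [0.0, 1.0, 0.001, 0.0]
ft_force: [0.4, 0.5, 0.0]
gripper_width: 0.0511
```

```bash
python3 - <<'E'
from h import *
st,im=snap('wrist','w1.png'); print(st['tool_pos'],theta(st))
tips('wrist',['wrench','rod_tip','strap','cradle'],[.11,.11,.11,0],st)
E
```

```text
[ 0.4267199  -0.19655422  0.30142572] 0.002393438798858206
wrench [308.8 203.9] 0.8 [ 0.427  -0.2222  0.11  ]
rod_tip [311.2 339.3] 0.72 [ 0.4301 -0.3739  0.11  ]
strap [308.8 305.5] 0.79 [ 0.4274 -0.3327  0.11  ]
cradle [307. 178.] 0.61 [ 0.4251 -0.2201  0.    ]
```

View pics/w1.png

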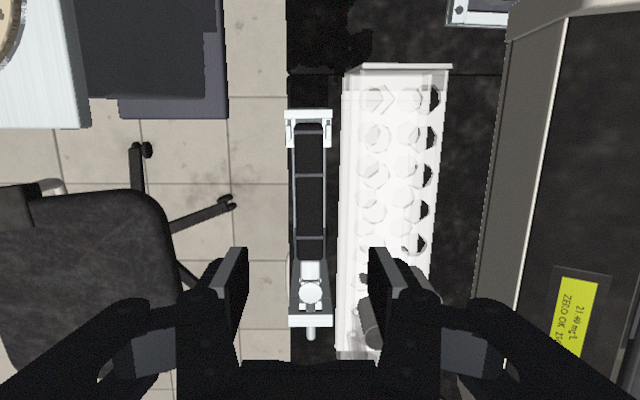

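```bash
python3 - <<'E'
from h import *
b=p2w('scene',(200+312/3,140+395/3),0); print(b)
for z in (.06,.07,.08,.09,.1,.11): print(z,p2w('scene',(200+312/3,140+268/3),z),p2w('wrist',(340,130),z),p2w('wrist',(343,72),z),p2w('top',(190+365/2.8,150+288/2.8),z))
a=cv2.imread('pics/scene0.png')[205:310,290:400]; cv2.imwrite('pics/sc2.png',cv2.resize(a,None,fx=5,fy=5,interpolation=2))
E
```

```text
[ 4.20163304e-01 -1.27520559e-01 -1.11022302e-16]
0.06 [ 0.51729582 -0.06975615  0.06      ] [ 0.45926619 -0.15251379  0.06      ] [ 0.46061088 -0.09530772  0.06      ] [ 0.46760605 -0.09514657  0.06      ]
0.07 [ 0.50810781 -0.07573092  0.07      ] [ 0.45835985 -0.15177283  0.07      ] [ 0.45966874 -0.09608948  0.07      ] [ 0.46824633 -0.09491602  0.07      ]
0.08 [ 0.4989198 -0.0817057  0.08     ] [ 0.4574535  -0.15103186  0.08      ] [ 0.4587266  -0.09687124  0.08      ] [ 0.46888661 -0.09468547  0.08      ]
0.09 [ 0.4897318  -0.08768048  0.09      ] [ 0.45654716 -0.15029089  0.09      ] [ 0.45778446 -0.097653    0.09      ] [ 0.46952689 -0.09445492  0.09      ]
0.1 [ 0.48054379 -0.09365526  0.1       ] [ 0.45564081 -0.14954992  0.1       ] [ 0.45684233 -0.09843476  0.1       ] [ 0.47016717 -0.09422437  0.1       ]
0.11 [ 0.47135578 -0.09963004  0.11      ] [ 0.45473447 -0.14880895  0.11      ] [ 0.45590019 -0.09921652  0.11      ] [ 0.47080746 -0.09399382  0.11      ]
```

View pics/sc2.png

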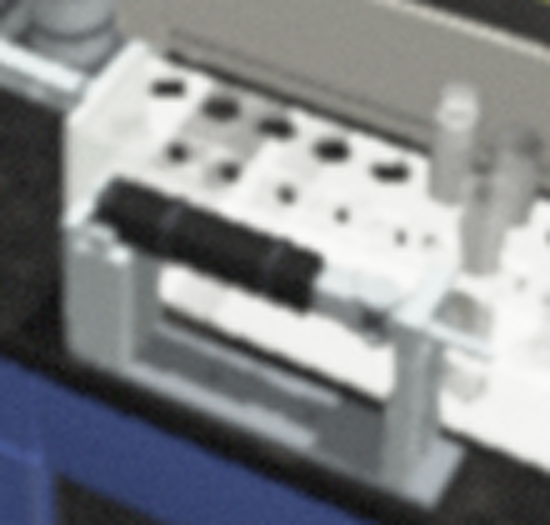

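send_rows(
  increments=[
    [0.5, [0.04, 0.6, 1], 0],
    [0.5, [0, 0, 1], 0],
    [0.5, [0, 0, 1], 0],
    [0.5, [0, 0, 1], 0],
    [0.5, [0, 0, 1], 0],
    [0.5, [0, 0, 0.6], 0],
    [0.5, [0, 0, 0], 0],
  ],
)

```text
time: 6.5
tool_pos: [0.4263, -0.2072, 0.1598]
orientation: [-0.001, 1.0, 0.002, -0.002]
ft_force: [-0.0, -0.4, 1.0]
gripper_width: 0.0426
```

```bash
python3 - <<'E'
from h import *
st,im=snap('wrist','w2.png'); print(st['tool_pos'],theta(st),st['gripper_width'])
tips('wrist',['wrench','rod_tip','strap','cradle'],[.11,.11,.11,0],st)
snap('scene','s2.png')
E
```

```text
[ 0.42631391 -0.20715457  0.15984927] 0.0041417396863716 0.04263873105794634
wrench [308.1 254.3] 0.63 [ 0.4255 -0.2212  0.11  ]
```

View pics/w2.png

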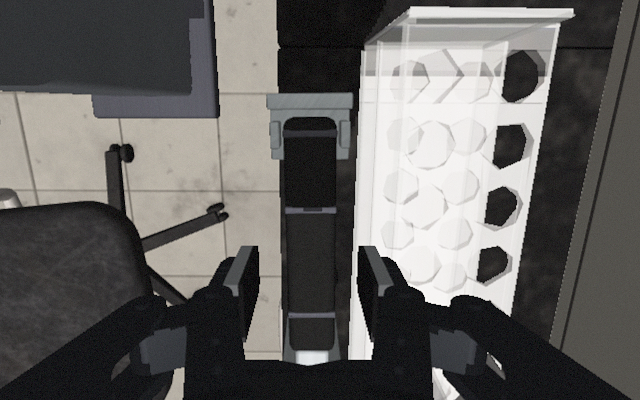

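View pics/s2.png

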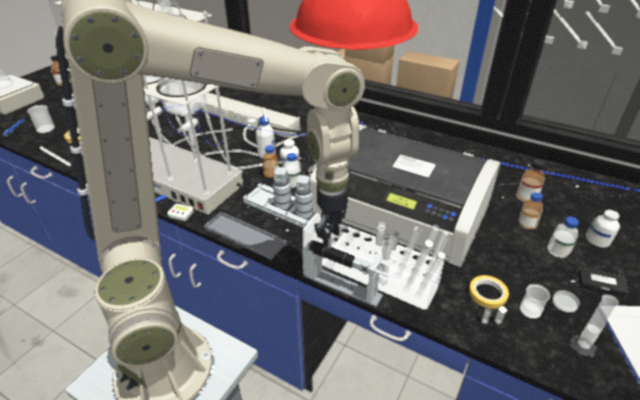

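send_rows(
  increments=[
    [0.5, [0, 0.16, 0.6], 0],
    [0.5, [0, 0, 0.6], 0],
    [0.5, [0, 0, 0.5], 0],
    [0.5, [0, 0, 0.5], 0],
    [0.5, [0, 0, 0], 0],
  ],
)

```text
time: 7.3
tool_pos: [0.427, -0.2127, 0.106]
orientation: [-0.001, 1.0, 0.001, -0.001]
ft_force: [-0.8, 0.3, -0.2]
gripper_width: 0.0432
```

send_rows(
  increments=[
    [0.2, [0, 0, 0], 0],
    [0.2, [0, 0, 0], 0],
    [0.2, [0, 0, 0], 0],
    [0.2, [0, 0, 0], 0],
    [0.2, [0, 0, 0], 0],
  ],
  squeeze=35,
)

```text
time: 7.8
tool_pos: [0.4281, -0.2135, 0.1076]
orientation: [0.0, 1.0, 0.001, 0.001]
ft_force: [-0.5, 0.2, 6.3]
gripper_width: 0.0254
```

```bash
python3 - <<'E'
from h import *
st,im=snap('wrist','w3.png'); print(st['tool_pos'],theta(st),st['gripper_width'],st['ft_force'],st['wrist_torque'])
E
```

```text
[ 0.42812266 -0.2134526   0.10764775] 0.002098668700866587 0.02539685702759778 [-0.53827956  0.22420664  6.32359552] [0.08685127 0.26597138 0.08553942]
```

View pics/w3.png

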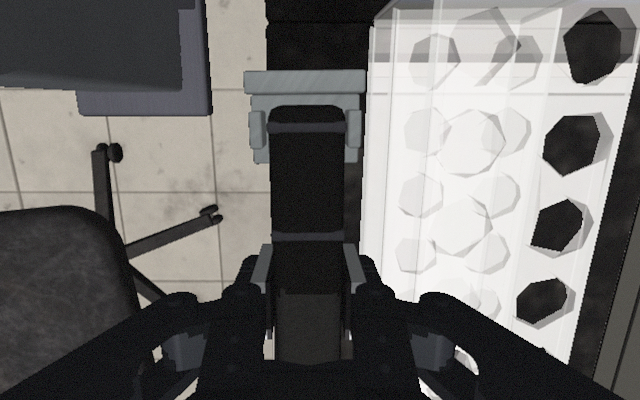

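send_rows(
  increments=[
    [0.2, [0, 0, -0.2], 0],
    [0.2, [0, 0, -0.2], 0],
    [0.2, [0, 0, -0.2], 0],
    [0.2, [0, 0, -0.1], 0],
    [0.2, [0, 0, 0], 0],
  ],
)

```text
time: 8.35
tool_pos: [0.4276, -0.2129, 0.1243]
orientation: [-0.0, 1.0, 0.001, 0.0]
ft_force: [-0.3, -0.6, -4.5]
gripper_width: 0.0254
```

send_rows(
  increments=[
    [0.2, [0, 0, -0.1], 0],
    [0.2, [0, 0, -0.08], 0],
    [0.2, [0, 0, 0], 0],
  ],
)

```text
time: 8.65
tool_pos: [0.4276, -0.213, 0.1288]
orientation: [-0.0, 1.0, 0.001, -0.0]
ft_force: [-0.6, 0.4, -5.1]
gripper_width: 0.0257
```

```bash
python3 - <<'E'
from h import *
st,im=snap('wrist','w4.png'); print(st['tool_pos'],theta(st),st['gripper_width'],st['ft_force'],st['wrist_torque'])
_,a=snap('scene','s4.png')
a=a[205:310,290:400]; cv2.imwrite('pics/s4c.png',cv2.resize(a,None,fx=5,fy=5,interpolation=2))
E
```

```text
[ 0.42756275 -0.21302167  0.12883922] 0.0019876382171710553 0.025685689763014885 [-0.60575144  0.40887762 -5.10312002] [ 0.20308061 -0.06503568  0.04403188]
```

View pics/w4.png

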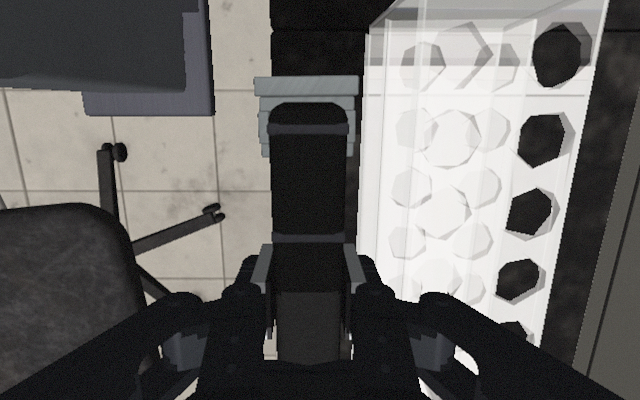

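View pics/s4c.png

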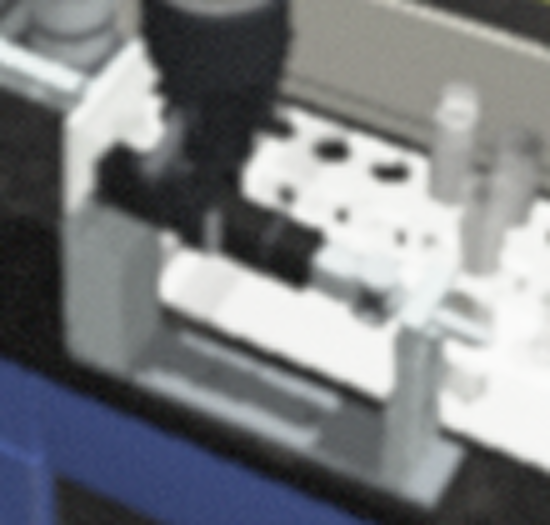

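send_rows(
  increments=[
    [0.2, [0, -0.2, 0], 0],
    [0.2, [0, -0.4, 0], 0],
    [0.2, [0, -0.4, 0], 0],
    [0.2, [0, 0, 0], 0],
  ],
)

```text
time: 9.15
tool_pos: [0.4272, -0.1863, 0.1288]
orientation: [-0.0, 1.0, 0.002, -0.0]
ft_force: [-0.3, 0.0, -3.4]
gripper_width: 0.0254
```

send_rows(
  increments=[
    [0.2, [0, -0.6, 0], 0],
    [0.2, [0, -0.6, 0], 0],
    [0.2, [0, -0.6, 0], 0],
    [0.2, [0, 0, 0], 0],
  ],
)

```text
time: 9.55
tool_pos: [0.4268, -0.1406, 0.1286]
orientation: [-0.001, 1.0, 0.002, -0.0]
ft_force: [0.3, -0.3, -3.5]
gripper_width: 0.0253
```

```bash
python3 - <<'E'
from h import *
_,a=snap('scene','s5.png')
a=a[185:310,270:410]; cv2.imwrite('pics/s5c.png',cv2.resize(a,None,fx=4.5,fy=4.5,interpolation=2))
E
```

```text
(no output)
```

View pics/s5c.png

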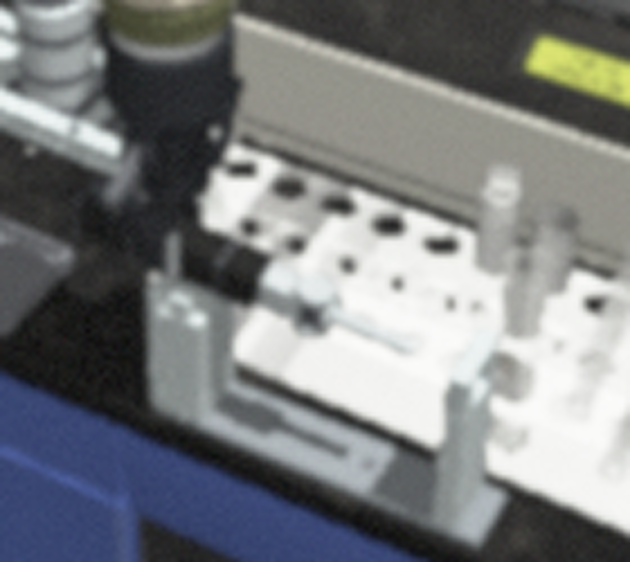

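send_rows(
  increments=[
    [0.2, [0, -0.8, -0.4], 0],
    [0.2, [0, -0.8, -0.8], 0],
    [0.2, [0, -0.8, -0.8], 0],
    [0.2, [0, -0.8, -0.8], 0],
    [0.2, [0, -0.8, -0.8], 0],
    [0.2, [0, -0.8, -0.8], 0],
    [0.2, [0, -0.4, -0.4], 0],
    [0.2, [0, 0, 0], 0],
  ],
  squeeze=60,
)

```text
time: 10.4
tool_pos: [0.4282, -0.0126, 0.2501]
orientation: [0.0, 1.0, 0.002, 0.002]
ft_force: [0.3, 0.1, -3.8]
gripper_width: 0.0248
```

send_rows(
  increments=[
    [0.2, [0, 0, 0], -0.046],
    [0.2, [0, 0, 0], -0.046],
    [0.2, [0, 0, 0], -0.046],
    [0.2, [0, 0, 0], -0.046],
    [0.2, [0, 0, 0], -0.046],
    [0.2, [0, 0, 0], -0.046],
    [0.2, [0, 0, 0], -0.046],
    [0.2, [0, 0, 0], -0.046],
    [0.2, [0, 0, 0], -0.046],
    [0.2, [0, 0, 0], -0.046],
  ],
)

```text
time: 11.4
tool_pos: [0.4267, -0.0141, 0.2473]
orientation: [-0.001, 0.748, 0.664, -0.001]
ft_force: [-0.1, -0.0, -3.4]
gripper_width: 0.0247
```

send_rows(
  increments=[
    [0.2, [0.5, 0, 0], -0.04],
    [0.2, [0.5, 0, 0], 0],
    [0.2, [0.5, 0, 0], 0],
    [0.2, [0.5, 0, 0], 0],
    [0.2, [0, 0, 0], 0],
  ],
)

```text
time: 11.9
tool_pos: [0.4284, 0.0383, 0.2486]
orientation: [-0.0, 0.706, 0.708, -0.0]
ft_force: [0.2, 0.4, -3.8]
gripper_width: 0.0248
```

```bash
python3 - <<'E'
from h import *
st,im=snap('wrist','w6.png'); print(st['tool_pos'],theta(st),st['gripper_width'],st['ft_force'],st['wrist_torque'])
_,a=snap('scene','s6.png'); tips('wrist',['eye_middle','eye_right','mounting_plate','rod_tip'],[.1355,.1355,0,.24],st);tips('scene',['rod_tip','wrench'],[.24,.24])
_,a=snap('top','t6.png'); tips('top',['eye_middle','eye_right','rod_tip'],[.1355,.1355,.24])
E
```

```text
[0.42840793 0.0382559  0.24857492] 1.573876273881075 0.024834095839309053 [ 0.21054249  0.38871715 -3.83296103] [-0.03587233  0.00484236  0.01396223]
rod_tip [281.9 158.7] 0.47 [0.579  0.0377 0.24  ]
wrench [249.2 179.3] 0.92 [0.4502 0.0591 0.24  ]
wrench [281.2 173.4] 0.68 [ 0.5165 -0.0017  0.24  ]
eye_middle [253.3 196.1] 0.7 [0.6321 0.0991 0.1355]
eye_right [286.4 198.5] 0.8 [0.626  0.0046 0.1355]
rod_tip [271.7 209.6] 0.39 [0.5897 0.036  0.24  ]
```

View pics/w6.png

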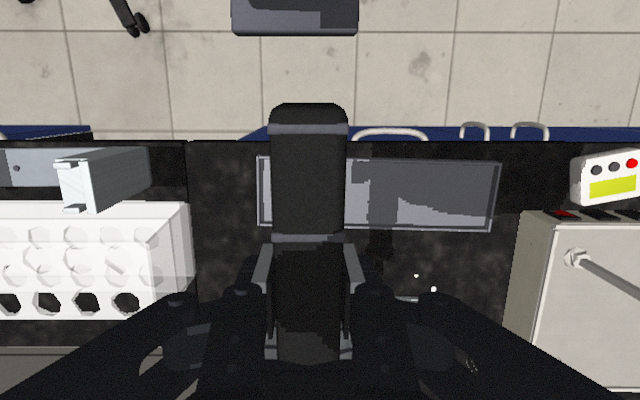

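View pics/s6.png

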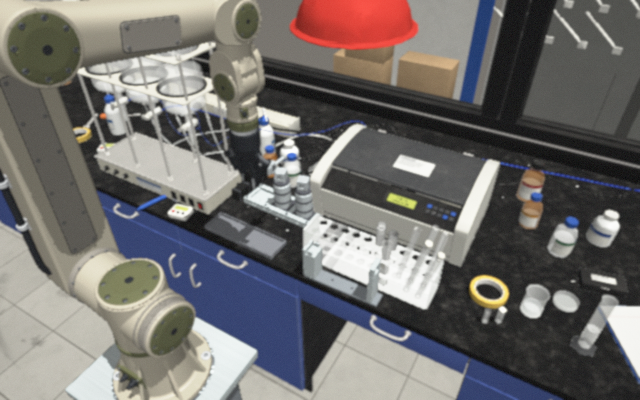

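View pics/t6.png

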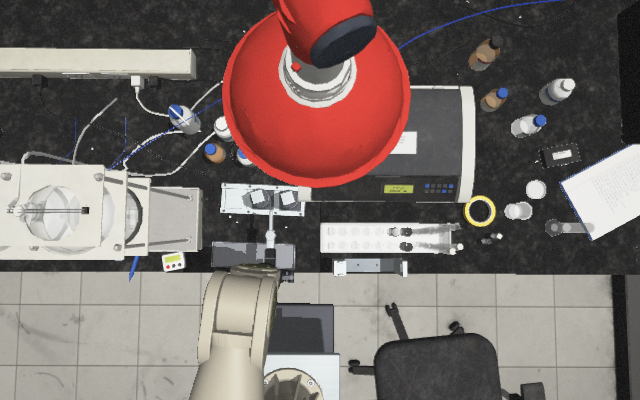

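```bash
python3 - <<'E'
from h import *
a=cv2.imread('pics/s6.png')[130:215,210:320]; cv2.imwrite('pics/s6c.png',cv2.resize(a,None,fx=6,fy=6,interpolation=2))
a=cv2.imread('pics/t6.png')[180:290,210:320]; cv2.imwrite('pics/t6c.png',cv2.resize(a,None,fx=5,fy=5,interpolation=2))
E
```

```text
(no output)
```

View pics/s6c.png

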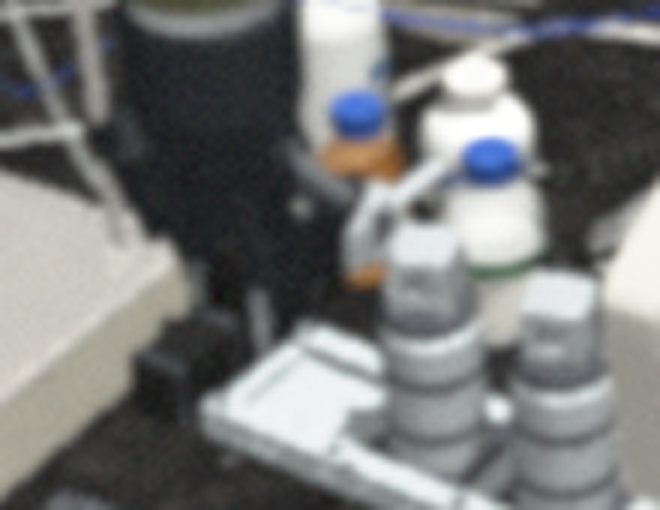

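View pics/t6c.png

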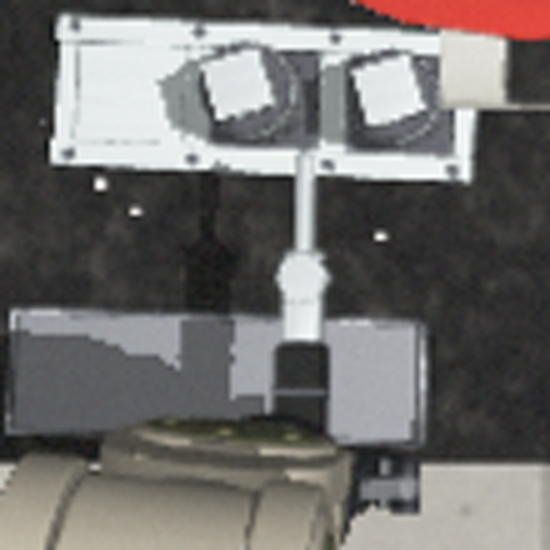

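```bash
cat >> h.py <<'E'
def tri(obs):
    A=[];b=[]
    for name,px in obs:
        K,T=cam(name); d=np.array([(px[0]-K[0,2])/K[0,0],-(px[1]-K[1,2])/K[1,1],-1]); d=T[:3,:3]@d; d/=np.linalg.norm(d); P=np.eye(3)-np.outer(d,d)
        A.append(P); b.append(P@T[:3,3])
    A=np.vstack(A);b=np.hstack(b); x,*_=np.linalg.lstsq(A,b,rcond=None); return x,np.linalg.norm(A@x-b)
E
python3 - <<'E'
from h import *
print('tip',tri([('scene',(210+455/6,130+165/6)),('top',(210+305/5,180+148/5))]))
print('tip net',tri([('scene',(281.9,158.7)),('top',(271.7,209.6))]))
print('capmid top',tri([('scene',(210+427/6,130+240/6)),('top',(210+237/5,180+84/5))]))
print('capright top',tri([('scene',(210+560/6,130+292/6)),('top',(210+390/5,180+89/5))]))
print('flange/neck',tri([('scene',(210+368/6,130+222/6)),('top',(210+303/5,180+275/5))]))
E
```

```text
tip (array([0.59133143, 0.03567321, 0.23778017]), np.float64(0.003932265349837396))
tip net (array([0.58792823, 0.03965258, 0.23416278]), np.float64(0.005257613868365425))
capmid top (array([0.63004489, 0.08323208, 0.15324703]), np.float64(0.002997236187320799))
capright top (array([ 0.62736506, -0.00162287,  0.15165386]), np.float64(0.0012612726363011631))
flange/neck (array([0.52436623, 0.03720217, 0.2437016 ]), np.float64(0.0004946203613232453))
```

send_rows(
  increments=[
    [0.2, [0, 0, -0.4], 0.046],
    [0.2, [0, 0, -0.4], 0.046],
    [0.2, [0, 0, -0.4], 0.046],
    [0.2, [0, 0, -0.4], 0.046],
    [0.2, [0, 0, -0.4], 0.046],
    [0.2, [0, 0, 0], 0.046],
    [0.2, [0, 0, 0], 0.046],
    [0.2, [0, 0, 0], 0.046],
    [0.2, [0, 0, 0], 0.046],
    [0.2, [0, 0, 0], 0.046],
  ],
)

```text
time: 13.5
tool_pos: [0.4287, 0.0368, 0.2988]
orientation: [-0.0, 0.998, 0.061, 0.0]
ft_force: [0.6, 0.1, -3.3]
gripper_width: 0.0252
```

send_rows(
  increments=[
    [0.2, [0.5, 0.4, 0], 0.04],
    [0.2, [0.5, 0.4, 0], 0],
    [0.2, [0.5, 0.4, 0], 0],
    [0.2, [0.5, 0.4, 0], 0],
    [0.2, [0, 0, 0], 0],
  ],
)

```text
time: 14.0
tool_pos: [0.4819, -0.0031, 0.2983]
orientation: [0.0, 1.0, 0.001, 0.0]
ft_force: [-0.4, 0.3, -3.7]
gripper_width: 0.0249
```

```bash
python3 - <<'E'
from h import *
st,im=snap('wrist','w7.png'); print(st['tool_pos'],theta(st),st['gripper_width'],st['ft_force'],st['wrist_torque'])
tips('wrist',['eye_middle','eye_right','mounting_plate','vessel_middle'],[.1355,.1355,0,.008],st)
E
```

```text
[ 0.48186341 -0.00313076  0.29825333] 0.0014295545682758684 0.024871268281209183 [-0.41773921  0.30130466 -3.71931743] [ 0.04751361  0.08815215 -0.03544455]
eye_middle [495.9  77.7] 0.81 [0.6306 0.0844 0.1355]
eye_right [478.8 180.5] 0.72 [0.6281 0.0008 0.1355]
```

View pics/w7.png

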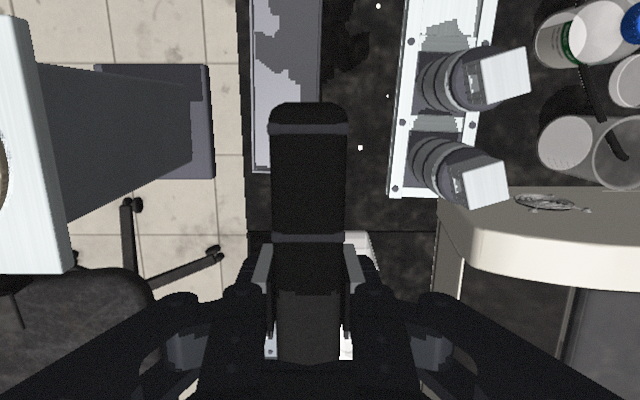

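```bash
python3 - <<'E'
from h import *
a=cv2.imread('pics/w7.png')[30:220,390:560]; cv2.imwrite('pics/w7c.png',cv2.resize(a,None,fx=4.5,fy=4.5,interpolation=2)[:, :])
E
python3 -c "
import cv2;a=cv2.imread('pics/w7.png')[35:125,450:540];b=cv2.imread('pics/w7.png')[130:220,430:520]
cv2.imwrite('pics/w7c.png',cv2.resize(cv2.hconcat([a,b]),None,fx=4.4,fy=4.4,interpolation=2))"
```

```text
(no output)
```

View pics/w7c.png

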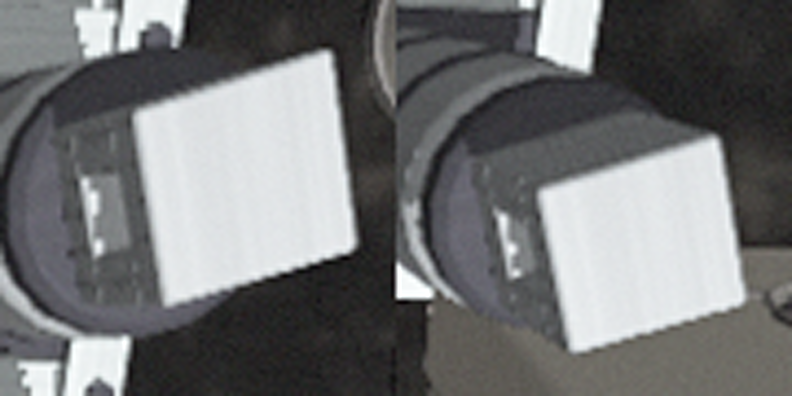

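```bash
python3 - <<'E'
from h import *
im=cv2.imread('pics/w7.png')
for n,c,o in [('mid',[(133,112),(330,48),(357,245),(163,305)],(450,35)),('right',[(144,188),(322,136),(349,300),(176,352)],(430,130))]:
    W=[p2w('wrist',(p[0]/4.4+o[0],p[1]/4.4+o[1]),.1525) for p in c]; W=np.array(W)
    print(n,W.mean(0)); 
    for i in range(4):
        d=W[(i+1)%4]-W[i]; print(np.linalg.norm(d[:2]),np.arctan2(d[1],d[0]))
E
```

```text
mid [0.62685794 0.08689855 0.1525    ]
0.03309502923807565 0.30921021388839914
0.032898508131452696 -1.2631369485709685
0.03357723766961475 -2.837087418205008
0.032744824851853364 1.863732809864735
right [0.62402702 0.00222695 0.1525    ]
0.03263562216838081 0.3013276523931612
0.03234116843000223 -1.2643685782318337
0.03271064581567316 -2.8224451120325824
0.03292375443498388 1.8750128450182644
```

send_rows(
  increments=[
    [0.2, [0, 0, 0], -0.0465],
    [0.2, [0, 0, 0], -0.0465],
    [0.2, [0, 0, 0], -0.0465],
    [0.2, [0, 0, 0], -0.0465],
    [0.2, [0, 0, 0], -0.0465],
    [0.2, [0, 0, 0], -0.0465],
    [0.2, [0, 0, 0], -0.0465],
    [0.2, [0, 0, 0], -0.0465],
    [0.2, [0, 0, 0], -0.0465],
    [0.2, [0, 0, 0], -0.0465],
  ],
)

```text
time: 15.25
tool_pos: [0.4794, -0.001, 0.299]
orientation: [0.0, 0.742, 0.671, 0.0]
ft_force: [0.5, 1.0, -3.4]
gripper_width: 0.0252
```

send_rows(
  increments=[
    [0.2, [0, 0, 0.8], -0.0465],
    [0.2, [0, 0, 0.8], -0.0465],
    [0.2, [0, 0, 0.8], -0.042],
    [0.2, [0, 0, 0.8], 0],
    [0.2, [0, 0, 0.6], 0],
    [0.2, [0, 0, 0], 0],
  ],
)

```text
time: 15.85
tool_pos: [0.4779, -0.0008, 0.2019]
orientation: [-0.002, 0.587, 0.81, -0.001]
ft_force: [-0.5, -0.2, -3.0]
gripper_width: 0.0247
```

```bash
cat >> h.py <<'E'
def todo(x,y,z,th=None):
    st=robot.sense(); t=theta(st); d=np.array([x,y,z])-st['tool_pos']
    tx=np.array([np.cos(t),np.sin(t)]); ty=np.array([np.sin(t),-np.cos(t)])
    print('pos',np.round(st['tool_pos'],4),'th',round(t,4),'F',np.round(st['ft_force'],1),'M',np.round(st['wrist_torque'],2))
    print('shares x,y,z:',np.round([d[:2]@tx/.025,d[:2]@ty/.025,-d[2]/.025],2), 'turn' , None if th is None else round(-(th-t)/np.pi,4))
E
python3 - <<'E'
from h import *
todo(.4845,.0378,.18,1.886)
E
```

```text
pos [ 0.4779 -0.0008  0.2019] th 1.8878 F [-0.5 -0.2 -3. ] M [-0.01  0.1  -0.04]
shares x,y,z: [1.39 0.73 0.88] turn 0.0006
```

send_rows(
  increments=[
    [0.2, [0.46, 0.24, 0.2], 0],
    [0.2, [0.46, 0.24, 0.2], 0],
    [0.2, [0.46, 0.24, 0.2], 0],
    [0.2, [0, 0, 0.2], 0],
    [0.2, [0, 0, 0], 0],
  ],
  squeeze=30,
)

```text
time: 16.35
tool_pos: [0.4859, 0.0378, 0.1831]
orientation: [-0.0, 0.586, 0.81, -0.0]
ft_force: [-0.0, -0.6, -3.4]
gripper_width: 0.0245
```

```bash
python3 - <<'E'
from h import *
_,a=snap('scene','s8.png');_,b=snap('top','t8.png'); todo(.4845,.0378,.155,1.886)
a=a[130:215,220:320];b=b[170:255,225:325]
cv2.imwrite('pics/c8.png',cv2.resize(cv2.hconcat([a,b]),None,fx=4,fy=4,interpolation=2))
E
```

```text
pos [0.4862 0.0371 0.1837] th 1.8875 F [-0.  -0.1 -4.2] M [-0.02  0.02  0.01]
shares x,y,z: [ 0.05 -0.06  1.15] turn 0.0005
```

View pics/c8.png

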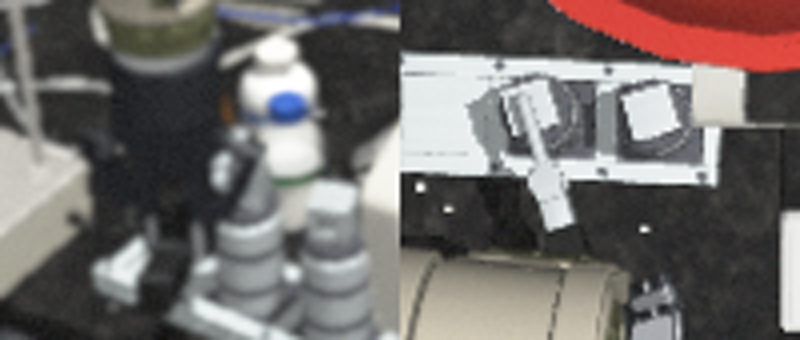

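send_rows(
  increments=[
    [0.2, [0, 0, 0.2], 0],
    [0.2, [0, 0, 0.2], 0],
    [0.2, [0, 0, 0.2], 0],
    [0.2, [0, 0, 0], 0],
  ],
)

```text
time: 16.85
tool_pos: [0.4856, 0.0368, 0.1678]
orientation: [-0.001, 0.587, 0.809, -0.0]
ft_force: [-0.4, 0.7, -3.2]
gripper_width: 0.0248
```

send_rows(
  increments=[
    [0.2, [0, 0, 0.12], 0],
    [0.2, [0, 0, 0.12], 0],
    [0.2, [0, 0, 0], 0],
  ],
)

```text
time: 17.15
tool_pos: [0.4864, 0.0369, 0.1627]
orientation: [0.0, 0.587, 0.81, 0.0]
ft_force: [-0.4, -0.3, -2.0]
gripper_width: 0.0249
```

send_rows(
  increments=[
    [0.2, [0, 0, 0.12], 0],
    [0.2, [0, 0, 0.12], 0],
    [0.2, [0, 0, 0], 0],
  ],
)

```text
time: 17.45
tool_pos: [0.4869, 0.0371, 0.157]
orientation: [0.001, 0.587, 0.81, 0.001]
ft_force: [0.7, -0.3, 0.5]
gripper_width: 0.0247
```

```bash
python3 - <<'E'
from h import *
todo(.4845,.0378,.153,1.886)
E
```

```text
pos [0.4869 0.0371 0.157 ] th 1.8871 F [ 0.7 -0.3  0.5] M [ 0.18 -0.5   0.02]
shares x,y,z: [ 0.06 -0.08  0.16] turn 0.0003
```

send_rows(
  increments=[
    [0.2, [0, 0, 0.08], 0],
    [0.2, [0, 0, 0.04], 0],
    [0.2, [0, 0, 0], 0],
  ],
)

```text
time: 17.75
tool_pos: [0.4866, 0.037, 0.1539]
orientation: [0.0, 0.587, 0.81, 0.0]
ft_force: [0.1, 0.7, 1.0]
gripper_width: 0.0247
```

send_rows(
  increments=[
    [0.2, [0, 0, -0.2], 0],
    [0.2, [0, 0, -0.2], 0],
    [0.2, [0, 0, -0.4], 0],
    [0.2, [0, 0, 0], 0],
  ],
  squeeze=80,
)

```text
time: 18.15
tool_pos: [0.4869, 0.0369, 0.1751]
orientation: [0.001, 0.587, 0.81, 0.0]
ft_force: [-0.1, 0.8, -3.4]
gripper_width: 0.0244
```

```bash
python3 - <<'E'
from h import *
_,a=snap('scene','s9.png');_,b=snap('top','t9.png'); todo(.4845,.0378,.153,1.886)
a=a[130:215,220:320];b=b[170:255,225:325]
cv2.imwrite('pics/c9.png',cv2.resize(cv2.hconcat([a,b]),None,fx=4,fy=4,interpolation=2))
E
```

```text
pos [0.4865 0.0369 0.1741] th 1.887 F [ 0.3  0.8 -3.3] M [-0.02  0.09 -0.02]
shares x,y,z: [ 0.06 -0.06  0.84] turn 0.0003
```

View pics/c9.png

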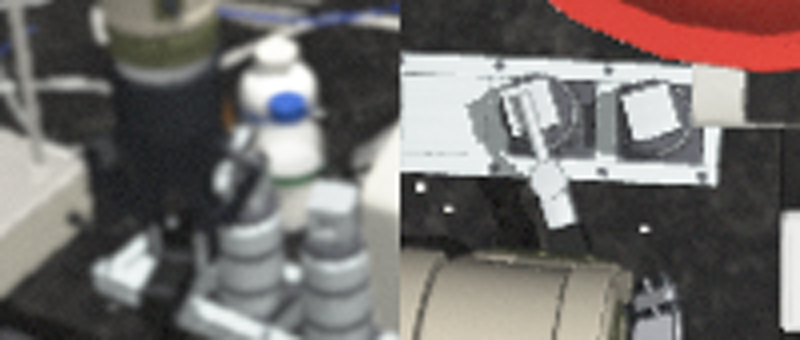

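```bash
python3 - <<'E'
from h import *
b=cv2.imread('pics/t9.png')[180:230,245:305]
cv2.imwrite('pics/c9b.png',cv2.resize(b,None,fx=12,fy=12,interpolation=2))
E
```

```text
(no output)
```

View pics/c9b.png

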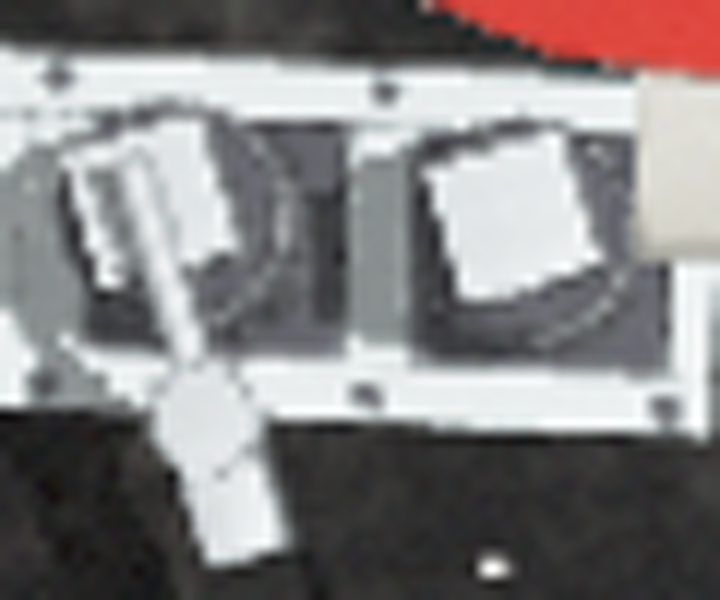

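```bash
python3 - <<'E'
from h import *
f=lambda p,z:p2w('top',(245+(p[0])/12-.5+.5/12,180+p[1]/12-.5+.5/12),z)
c=f((152,206),.1525); a=f((132,158),.1765); b=f((190,350),.1765)
d=(a-b)[:2]; print('cube',c,'tip',a,'b',b,'yaw',np.arctan2(d[1],d[0]))
cs=[f(p,.1525) for p in [(65,165),(200,120),(237,250),(105,290)]]
print(np.mean(cs,0),[np.arctan2(*(cs[i]-cs[j])[1::-1]) for i,j in ((0,3),(1,2))])
d/=np.linalg.norm(d);n=np.array([-d[1],d[0]]);print('rod left of eye by',(a[:2]-c[:2])@n,'tip past',(a[:2]-c[:2])@d)
c=f((512,215),.1525);print('right cube',c)
for z in (.1525,.1765):print(p2w('top',(257,197),z))
E
```

```text
cube [0.62920045 0.08565882 0.1525    ] tip [0.63850302 0.08726055 0.1765    ] b [0.59449639 0.07323034 0.1765    ] yaw 0.30863245842537806
[0.6291561  0.08571338 0.1525    ] [np.float64(0.32563803615617415), np.float64(0.291735770016588)]
rod left of eye by -0.0012996598368201601 tip past 0.009349560830413531
right cube [0.62777527 0.00132066 0.1525    ]
[0.62837334 0.08622975 0.1525    ]
[0.62668092 0.08304516 0.1765    ]
```

send_rows(
  increments=[
    [0.2, [0.05, -0.72, 0], 0],
    [0.2, [0, -0.72, 0], 0],
    [0.2, [0, 0, 0.5], 0],
    [0.2, [0, 0, 0.5], 0],
    [0.2, [0, 0, 0.5], 0],
    [0.2, [0, 0, 0.14], 0],
    [0.2, [0, 0, 0], 0],
    [0.2, [0, 0, 0], 0],
  ],
)

```text
time: 19.05
tool_pos: [0.4519, 0.0269, 0.1331]
orientation: [0.0, 0.587, 0.81, 0.0]
ft_force: [-0.1, 0.9, -3.4]
gripper_width: 0.0244
```

```bash
python3 - <<'E'
from h import *
_,a=snap('scene','s10.png');_,b=snap('top','t10.png'); todo(.4845,.0378,.1331,1.886)
a=a[150:200,225:285];b=b[180:230,245:305]
cv2.imwrite('pics/c10.png',cv2.resize(cv2.hconcat([a,b]),None,fx=6.6,fy=6.6,interpolation=2))
E
```

```text
pos [0.4522 0.0269 0.1334] th 1.8871 F [ 0.1 -0.9 -4.2] M [-0.04  0.05  0.02]
shares x,y,z: [0.01 1.36 0.01] turn 0.0003
```

View pics/c10.png

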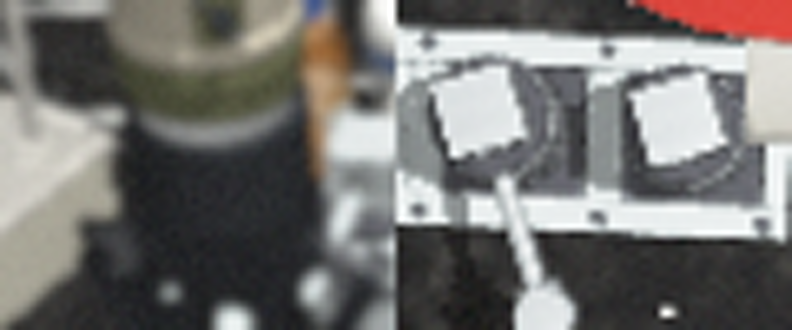

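send_rows(
  increments=[
    [0.2, [0, 0.2, 0], 0],
    [0.2, [0, 0.2, 0], 0],
    [0.2, [0, 0.2, 0], 0],
    [0.2, [0, 0, 0], 0],
  ],
)

```text
time: 19.55
tool_pos: [0.4671, 0.0318, 0.1329]
orientation: [0.0, 0.587, 0.81, 0.0]
ft_force: [-0.2, -0.3, -2.7]
gripper_width: 0.0247
```

send_rows(
  increments=[
    [0.2, [0, 0.2, 0], 0],
    [0.2, [0, 0.2, 0], 0],
    [0.2, [0, 0, 0], 0],
  ],
)

```text
time: 19.85
tool_pos: [0.4763, 0.0348, 0.1328]
orientation: [0.0, 0.587, 0.81, 0.0]
ft_force: [0.8, -0.1, -3.8]
gripper_width: 0.0246
```

```bash
python3 - <<'E'
from h import *
_,a=snap('scene','s10.png');_,b=snap('top','t10.png'); todo(.4845,.0378,.1331,1.886)
a=a[150:200,225:285];b=b[180:230,245:305]
cv2.imwrite('pics/c11.png',cv2.resize(cv2.hconcat([a,b]),None,fx=6.6,fy=6.6,interpolation=2))
E
```

```text
pos [0.4754 0.0348 0.1327] th 1.8871 F [ 0.6  0.8 -2.9] M [-0.01  0.06 -0.01]
shares x,y,z: [ 0.    0.38 -0.02] turn 0.0004
```

View pics/c11.png

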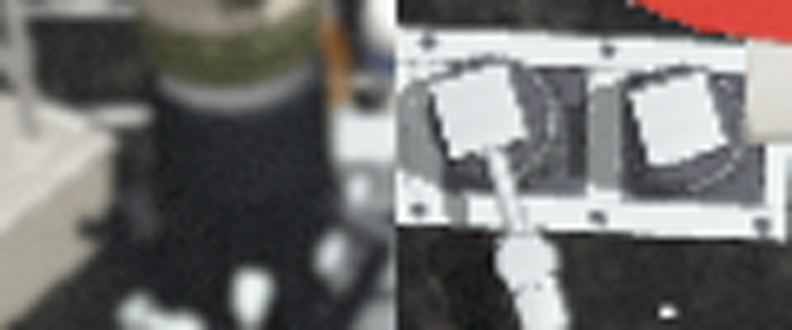

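send_rows(
  increments=[
    [0.2, [0, 0.2, 0], 0],
    [0.2, [0, 0.2, 0], 0],
    [0.2, [0, 0.2, 0], 0],
    [0.2, [0, 0, 0], 0],
  ],
)

```text
time: 20.35
tool_pos: [0.4907, 0.0396, 0.1329]
orientation: [0.0, 0.587, 0.81, 0.0]
ft_force: [-0.9, 1.1, -3.0]
gripper_width: 0.0244
```

send_rows(
  increments=[
    [0.2, [0, 0.2, 0], 0],
    [0.2, [0, 0.2, 0], 0],
    [0.2, [0, 0.16, 0], 0],
    [0.2, [0, 0, 0], 0],
  ],
)

```text
time: 20.75
tool_pos: [0.5038, 0.0439, 0.1328]
orientation: [0.0, 0.587, 0.81, 0.0]
ft_force: [-0.3, 0.2, -3.6]
gripper_width: 0.0247
```

```bash
python3 - <<'E'
from h import *
_,a=snap('scene','s12.png');_,b=snap('top','t12.png'); todo(.4845,.0378,.1331,1.886)
a=a[150:200,235:295];b=b[180:230,245:305]
cv2.imwrite('pics/c12.png',cv2.resize(cv2.hconcat([a,b]),None,fx=6.6,fy=6.6,interpolation=2))
E
```

```text
pos [0.503  0.0438 0.1327] th 1.8871 F [ 0.1 -0.4 -3.1] M [-0.04  0.07  0.  ]
shares x,y,z: [ 0.   -0.78 -0.02] turn 0.0004
```

View pics/c12.png

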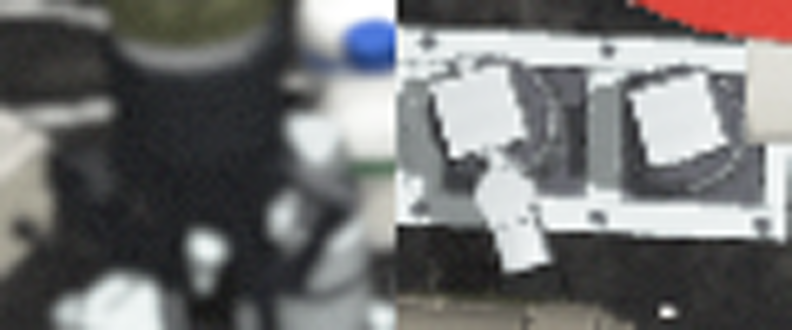

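```bash
cat > m.py <<'E'
from h import *
import sys
E={'m':(.629,.0855),'r':(.6275,.001)}[sys.argv[1]]
def mom():
    st=robot.sense(); t=theta(st); p=st['tool_pos'][:2]; F=st['ft_force'][:2]; r=p-np.array(E)
    u=np.array([np.sin(t),-np.cos(t)]); h=p+u*.0968; rh=p-h
    Fl=F@np.array([np.cos(t),np.sin(t)])
    print('yaw',round(t-np.pi/2,4),'pos',np.round(st['tool_pos'],4),'R',round(np.linalg.norm(r),4),'along',round(-r@u,4),'off',round(r@np.array([np.cos(t),np.sin(t)]),4),'F',np.round(st['ft_force'],1),'Mz',round(st['wrist_torque'][2],3),'Meye',round(st['wrist_torque'][2]+r[0]*F[1]-r[1]*F[0],3),'Mhinge',round(st['wrist_torque'][2]+rh[0]*F[1]-rh[1]*F[0],3),'Fl',round(Fl,2))
mom()
E
python3 m.py m
```

```text
yaw 0.3163 pos [0.503  0.0438 0.1327] R 0.1327 along 0.1327 off -0.0004 F [ 0.1 -0.4 -3.1] Mz 0.001 Meye 0.061 Mhinge 0.045 Fl -0.46
```

send_rows(
  increments=[
    [0.2, [0.212, 0.004, 0], 0.0127],
    [0.2, [0.212, 0.004, 0], 0.0127],
    [0.2, [0.212, 0.004, 0], 0.0127],
    [0.2, [0, 0, 0], 0],
  ],
)

```text
time: 21.25
tool_pos: [0.4986, 0.0592, 0.1328]
orientation: [0.0, 0.634, 0.773, -0.0]
ft_force: [0.3, -1.4, -3.6]
gripper_width: 0.024
```

```bash
python3 m.py m
```

```text
yaw 0.1966 pos [0.4986 0.0592 0.1328] R 0.133 along 0.133 off -0.0003 F [ 0.3 -1.4 -3.6] Mz -0.06 Meye 0.125 Mhinge 0.075 Fl -1.39
```

send_rows(
  increments=[
    [0.2, [0.212, 0.004, 0], 0.0127],
    [0.2, [0, 0, 0], 0],
  ],
)

```text
time: 21.45
tool_pos: [0.4979, 0.0641, 0.1328]
orientation: [0.0, 0.649, 0.76, -0.0]
ft_force: [-0.1, -1.5, -3.3]
gripper_width: 0.025
```

```bash
python3 m.py m
```

```text
yaw 0.1572 pos [0.4979 0.0641 0.1328] R 0.1328 along 0.1328 off -0.0007 F [-0.1 -1.5 -3.3] Mz -0.089 Meye 0.109 Mhinge 0.055 Fl -1.49
```

send_rows(
  increments=[
    [0.2, [0.212, 0.004, 0], 0.0127],
    [0.2, [0, 0, 0], 0],
  ],
)

```text
time: 21.65
tool_pos: [0.4972, 0.0692, 0.1328]
orientation: [0.0, 0.664, 0.748, -0.0]
ft_force: [-0.2, -1.5, -3.8]
gripper_width: 0.0245
```

```bash
python3 m.py m
```

```text
yaw 0.1178 pos [0.4972 0.0692 0.1328] R 0.1328 along 0.1328 off -0.0007 F [-0.2 -1.5 -3.8] Mz -0.096 Meye 0.1 Mhinge 0.047 Fl -1.48
```

send_rows(
  increments=[
    [0.2, [0.212, 0.004, 0], 0.0127],
    [0.2, [0, 0, 0], 0],
  ],
)

```text
time: 21.85
tool_pos: [0.4967, 0.0745, 0.1328]
orientation: [0.0, 0.679, 0.734, -0.0]
ft_force: [-0.2, -2.6, -3.0]
gripper_width: 0.0247
```

send_rows(
  increments=[
    [0.2, [0.212, 0.004, 0], 0.0127],
    [0.2, [0, 0, 0], 0],
  ],
)

```text
time: 22.05
tool_pos: [0.4964, 0.0798, 0.1328]
orientation: [0.0, 0.693, 0.721, -0.0]
ft_force: [-0.6, -2.5, -3.8]
gripper_width: 0.0246
```

```bash
python3 m.py m
```

```text
yaw 0.0385 pos [0.4964 0.0798 0.1328] R 0.1327 along 0.1327 off -0.0006 F [-0.6 -2.5 -3.8] Mz -0.072 Meye 0.257 Mhinge 0.169 Fl -2.48
```

send_rows(
  increments=[
    [0.2, [0.212, 0.004, 0], 0.0127],
    [0.2, [0, 0, 0], 0],
  ],
)

```text
time: 22.25
tool_pos: [0.4963, 0.0852, 0.1328]
orientation: [0.0, 0.708, 0.707, -0.0]
ft_force: [-0.4, -1.4, -3.2]
gripper_width: 0.0246
```

```bash
python3 m.py m
```

```text
yaw -0.0011 pos [0.4963 0.0852 0.1328] R 0.1327 along 0.1327 off -0.0004 F [-0.4 -1.4 -3.2] Mz -0.122 Meye 0.06 Mhinge 0.011 Fl -1.37
```

send_rows(
  increments=[
    [0.2, [0.212, 0.004, 0], 0.0127],
    [0.2, [0, 0, 0], 0],
  ],
)

```text
time: 22.45
tool_pos: [0.4964, 0.0905, 0.1327]
orientation: [0.0, 0.721, 0.692, -0.0]
ft_force: [0.7, -2.0, -3.1]
gripper_width: 0.0249
```

send_rows(
  increments=[
    [0.2, [0.212, 0.004, 0], 0.0127],
    [0.2, [0, 0, 0], 0],
  ],
)

```text
time: 22.65
tool_pos: [0.4968, 0.0958, 0.1328]
orientation: [0.0, 0.735, 0.678, -0.0]
ft_force: [-0.7, -2.4, -3.1]
gripper_width: 0.0248
```

```bash
python3 m.py m
```

```text
yaw -0.0807 pos [0.4968 0.0958 0.1328] R 0.1326 along 0.1326 off -0.0004 F [-0.7 -2.4 -3.1] Mz -0.043 Meye 0.277 Mhinge 0.191 Fl -2.42
```

send_rows(
  increments=[
    [0.2, [0.212, 0.004, 0], 0.0127],
    [0.2, [0, 0, 0], 0],
  ],
)

```text
time: 22.85
tool_pos: [0.4972, 0.1007, 0.1327]
orientation: [0.0, 0.748, 0.663, -0.001]
ft_force: [-0.6, -4.7, -3.7]
gripper_width: 0.0244
```

```bash
python3 m.py m
```

```text
yaw -0.1205 pos [0.4972 0.1007 0.1327] R 0.1327 along 0.1327 off -0.0008 F [-0.6 -4.7 -3.7] Mz 0.074 Meye 0.697 Mhinge 0.528 Fl -4.7
```

send_rows(
  increments=[
    [0.2, [0.212, 0.004, 0], 0.0127],
    [0.2, [0, 0, 0], 0],
  ],
)

```text
time: 23.05
tool_pos: [0.4978, 0.1054, 0.1327]
orientation: [0.001, 0.762, 0.648, -0.001]
ft_force: [-1.6, -6.7, -3.0]
gripper_width: 0.0248
```

```bash
python3 m.py m
```

```text
yaw -0.1606 pos [0.4978 0.1054 0.1327] R 0.1327 along 0.1327 off -0.0013 F [-1.6 -6.7 -3. ] Mz 0.265 Meye 1.174 Mhinge 0.929 Fl -6.86
```

send_rows(
  increments=[
    [0.2, [0.08, 0.002, 0], 0.0048],
    [0.2, [0, 0, 0], 0],
  ],
)

```text
time: 23.25
tool_pos: [0.4981, 0.107, 0.1327]
orientation: [0.001, 0.766, 0.642, -0.001]
ft_force: [-1.5, -7.2, -3.2]
gripper_width: 0.0247
```

```bash
python3 m.py m
```

```text
yaw -0.1757 pos [0.4981 0.107  0.1327] R 0.1327 along 0.1327 off -0.0017 F [-1.5 -7.2 -3.2] Mz 0.102 Meye 1.082 Mhinge 0.817 Fl -7.39
```

send_rows(
  increments=[
    [0.2, [0.08, 0.002, 0], 0.0048],
    [0.2, [0, 0, 0], 0],
  ],
)

```text
time: 23.45
tool_pos: [0.4984, 0.1088, 0.1326]
orientation: [0.001, 0.771, 0.636, -0.001]
ft_force: [-1.2, -7.5, -3.2]
gripper_width: 0.0244
```

```bash
python3 m.py m
```

```text
yaw -0.1914 pos [0.4984 0.1088 0.1326] R 0.1327 along 0.1326 off -0.002 F [-1.2 -7.5 -3.2] Mz -0.026 Meye 0.983 Mhinge 0.71 Fl -7.61
```

send_rows(
  increments=[
    [0.2, [0.08, 0.002, 0], 0.0048],
    [0.2, [0, 0, 0], 0],
  ],
)

```text
time: 23.65
tool_pos: [0.4988, 0.1106, 0.1327]
orientation: [0.001, 0.776, 0.63, -0.002]
ft_force: [-2.6, -7.8, -2.0]
gripper_width: 0.0245
```

```bash
python3 m.py m
```

```text
yaw -0.2068 pos [0.4988 0.1106 0.1327] R 0.1326 along 0.1326 off -0.0022 F [-2.6 -7.8 -2. ] Mz -0.17 Meye 0.911 Mhinge 0.62 Fl -8.17
```

send_rows(
  increments=[
    [0.2, [0.08, 0.002, 0], 0.0048],
    [0.2, [0, 0, 0], 0],
  ],
)

```text
time: 23.85
tool_pos: [0.4992, 0.1125, 0.1327]
orientation: [0.001, 0.781, 0.624, -0.002]
ft_force: [-2.5, -7.8, -2.4]
gripper_width: 0.0244
```

```bash
python3 m.py m
```

```text
yaw -0.2222 pos [0.4992 0.1125 0.1327] R 0.1326 along 0.1326 off -0.0023 F [-2.5 -7.8 -2.4] Mz -0.269 Meye 0.817 Mhinge 0.525 Fl -8.2
```

```bash
python3 - <<'E'
from h import *
_,b=snap('top','t13.png')
cv2.imwrite('pics/c13.png',cv2.resize(b[180:230,245:305],None,fx=12,fy=12,interpolation=2))
E
```

```text
(no output)
```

View pics/c13.png

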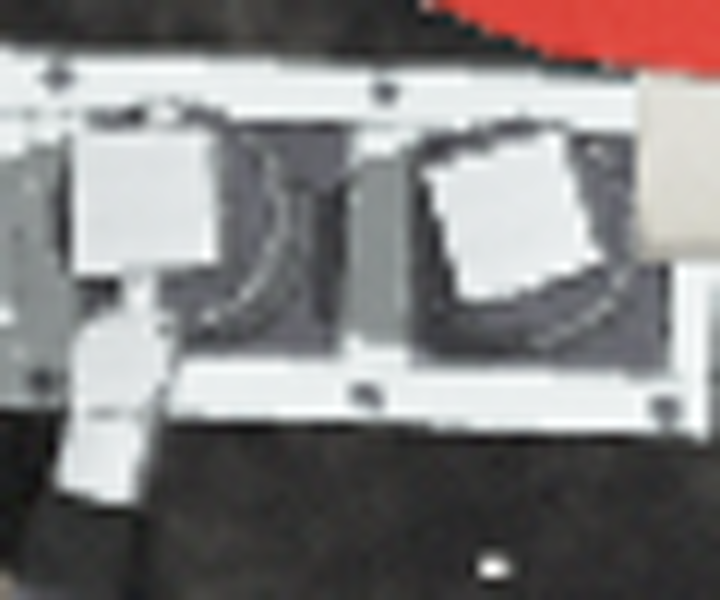

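send_rows(
  increments=[
    [0.2, [0.08, 0.002, 0], 0.0048],
    [0.2, [0, 0, 0], 0],
  ],
)

```text
time: 24.1
tool_pos: [0.4996, 0.1143, 0.1327]
orientation: [0.001, 0.786, 0.618, -0.002]
ft_force: [-1.7, -8.7, -1.7]
gripper_width: 0.0248
```

```bash
python3 m.py m
```

```text
yaw -0.2376 pos [0.4996 0.1143 0.1327] R 0.1326 along 0.1326 off -0.0025 F [-1.7 -8.7 -1.7] Mz -0.371 Meye 0.799 Mhinge 0.483 Fl -8.82
```

send_rows(
  increments=[
    [0.2, [0.06, 0.002, 0], 0.0036],
    [0.2, [0, 0, 0], 0],
  ],
)

```text
time: 24.3
tool_pos: [0.4999, 0.1155, 0.1327]
orientation: [0.001, 0.79, 0.614, -0.002]
ft_force: [-2.8, -9.1, -0.8]
gripper_width: 0.0249
```

```bash
python3 m.py m; python3 - <<'E'
from h import *
_,b=snap('top','t14.png')
cv2.imwrite('pics/c14.png',cv2.resize(b[180:240,245:295],None,fx=12,fy=12,interpolation=2)[:,:600])
E
```

```text
yaw -0.2493 pos [0.4999 0.1155 0.1327] R 0.1326 along 0.1325 off -0.0027 F [-2.8 -9.1 -0.8] Mz -0.529 Meye 0.733 Mhinge 0.393 Fl -9.53
```

View pics/c14.png

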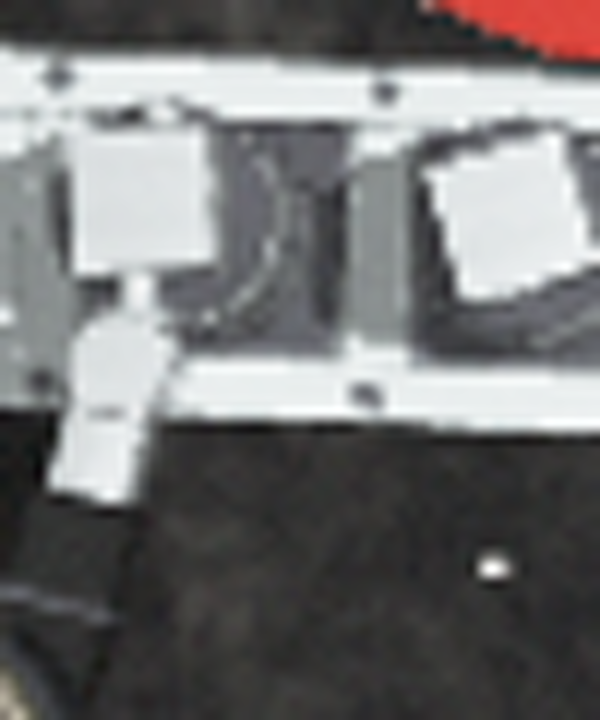

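send_rows(
  increments=[
    [0.2, [-0.212, 0.004, 0], -0.0127],
    [0.2, [-0.212, 0.004, 0], -0.0127],
    [0.2, [-0.212, 0.004, 0], -0.0127],
    [0.2, [-0.212, 0.004, 0], -0.0127],
    [0.2, [0, 0, 0], 0],
  ],
)

```text
time: 24.85
tool_pos: [0.4968, 0.0965, 0.1327]
orientation: [-0.0, 0.738, 0.675, 0.0]
ft_force: [-1.5, -1.2, -2.4]
gripper_width: 0.0247
```

```bash
python3 m.py m
```

```text
yaw -0.088 pos [0.4968 0.0965 0.1327] R 0.1326 along 0.1326 off -0.0007 F [-1.5 -1.2 -2.4] Mz 0.118 Meye 0.295 Mhinge 0.248 Fl -1.34
```

send_rows(
  increments=[
    [0.2, [-0.212, 0.004, 0], -0.0127],
    [0.2, [-0.212, 0.004, 0], -0.0127],
    [0.2, [0, 0, 0], 0],
  ],
)

```text
time: 25.15
tool_pos: [0.4968, 0.0863, 0.1328]
orientation: [-0.0, 0.711, 0.704, 0.0]
ft_force: [0.1, -0.2, -2.7]
gripper_width: 0.0242
```

```bash
python3 m.py m; python3 - <<'E'
from h import *
_,b=snap('top','t15.png')
cv2.imwrite('pics/c15.png',cv2.resize(b[180:240,245:295],None,fx=12,fy=12,interpolation=2)[:,:600])
E
```

```text
yaw -0.0097 pos [0.4968 0.0863 0.1328] R 0.1322 along 0.1322 off -0.0004 F [ 0.1 -0.2 -2.7] Mz -0.009 Meye 0.022 Mhinge 0.013 Fl -0.23
```

View pics/c15.png

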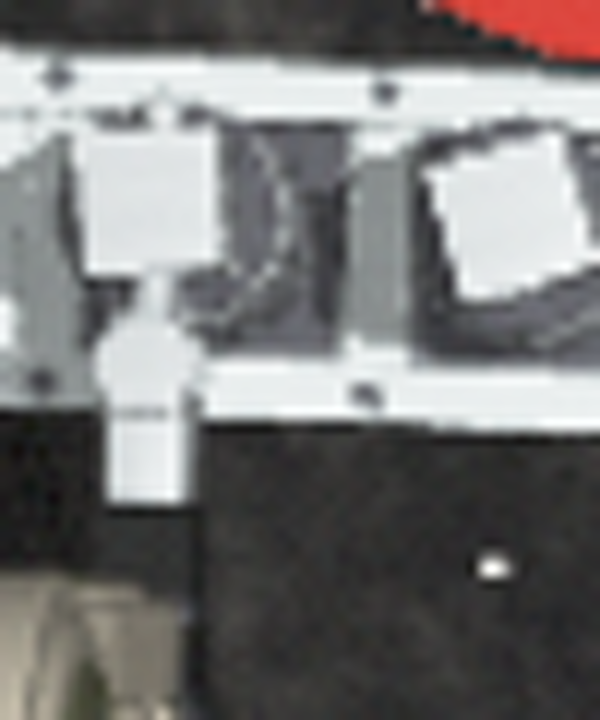

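send_rows(
  increments=[
    [0.2, [-0.212, 0.004, 0], -0.0127],
    [0.2, [-0.106, 0, 0], -0.0064],
    [0.2, [0, 0, 0], 0],
    [0.2, [0, -0.2, 0], 0],
    [0.2, [0, -0.2, 0], 0],
    [0.2, [0, 0, 0], 0],
  ],
)

```text
time: 25.8
tool_pos: [0.4854, 0.0781, 0.1327]
orientation: [-0.0, 0.689, 0.725, -0.0]
ft_force: [0.1, 0.2, -3.0]
gripper_width: 0.0246
```

```bash
python3 m.py m
```

```text
yaw 0.0501 pos [0.4854 0.0781 0.1327] R 0.1438 along 0.1438 off -0.0002 F [ 0.1  0.2 -3. ] Mz 0.022 Meye -0.003 Mhinge 0.005 Fl 0.17
```

send_rows(
  increments=[
    [0.2, [0, -0.4, 0], 0],
    [0.2, [0, -0.4, 0], 0],
    [0.2, [0, -0.4, 0], 0],
    [0.2, [0, -0.4, 0], 0],
    [0.2, [0, -0.4, 0], 0],
    [0.2, [0, -0.4, 0], 0],
    [0.2, [0, 0, 0], 0],
  ],
)

```text
time: 26.5
tool_pos: [0.4248, 0.0749, 0.1327]
orientation: [-0.001, 0.689, 0.725, -0.0]
ft_force: [0.1, 0.0, -2.2]
gripper_width: 0.0247
```

```bash
python3 m.py m; python3 - <<'E'
from h import *
_,b=snap('top','t16.png');_,a=snap('scene','s16.png')
cv2.imwrite('pics/c16.png',cv2.resize(b[180:240,245:305],None,fx=12,fy=12,interpolation=2)[:,:])
cv2.imwrite('pics/c16s.png',cv2.resize(a[150:230,220:320],None,fx=8,fy=8,interpolation=2)[:,:])
E
```

```text
yaw 0.0501 pos [0.4248 0.0749 0.1327] R 0.2045 along 0.2045 off -0.0004 F [ 0.1  0.  -2.2] Mz 0.052 Meye 0.048 Mhinge 0.05 Fl 0.02
```

View pics/c16.png

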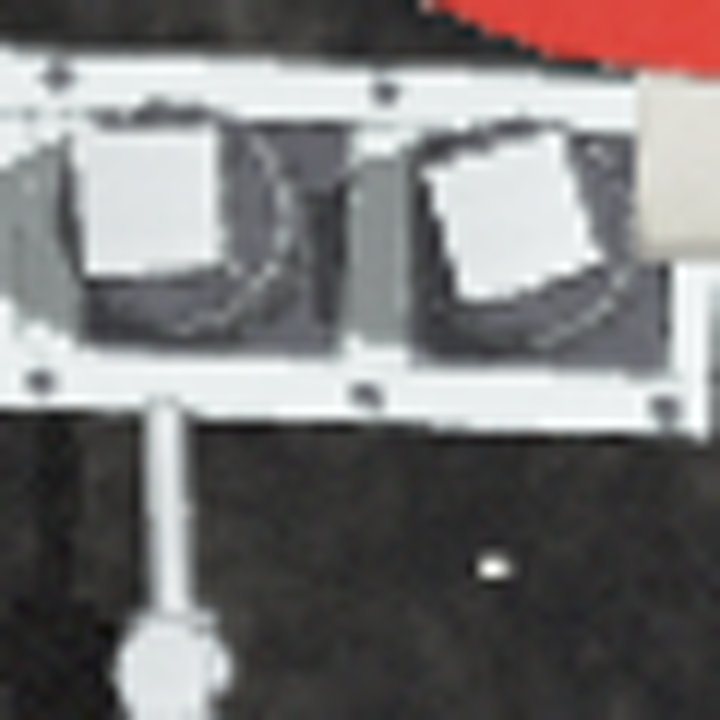

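View pics/c16s.png

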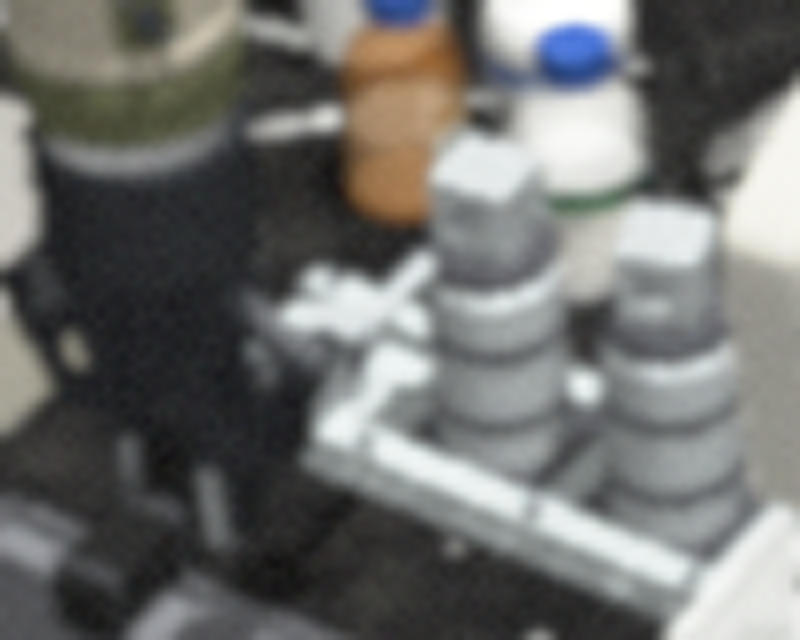

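send_rows(
  increments=[
    [0.2, [0, -0.2, 0], -0.0424],
    [0.2, [0, -0.2, 0], -0.0424],
    [0.2, [0, 0, 0], 0],
    [0.2, [0, 0, 0], 0],
  ],
)

```text
time: 27.0
tool_pos: [0.4175, 0.0737, 0.1329]
orientation: [0.0, 0.588, 0.809, 0.0]
ft_force: [-0.7, -0.3, -3.8]
gripper_width: 0.0246
```

```bash
python3 - <<'E'
from h import *
todo(.425,-.0572,.1331,1.887)
todo(.449,-.0572,.1331,1.887)
E
```

```text
pos [0.4175 0.0737 0.1329] th 1.8841 F [-0.7 -0.3 -3.8] M [0.01 0.07 0.01]
shares x,y,z: [-5.07 -1.33 -0.01] turn -0.0009
pos [0.4175 0.0737 0.1329] th 1.8841 F [-0.7 -0.3 -3.8] M [0.01 0.07 0.01]
shares x,y,z: [-5.37 -0.41 -0.01] turn -0.0009
```

send_rows(
  increments=[
    [0.2, [-0.72, -0.19, 0], -0.0009],
    [0.2, [-0.72, -0.19, 0], 0],
    [0.2, [-0.72, -0.19, 0], 0],
    [0.2, [-0.72, -0.19, 0], 0],
    [0.2, [-0.72, -0.19, 0], 0],
    [0.2, [-0.72, -0.19, 0], 0],
    [0.2, [-0.72, -0.19, 0], 0],
    [0.2, [-0.15, 0.4, 0], 0],
    [0.2, [-0.15, 0.4, 0], 0],
    [0.2, [0, 0, 0], 0],
  ],
)

```text
time: 28.0
tool_pos: [0.4483, -0.0572, 0.1329]
orientation: [0.001, 0.586, 0.81, 0.001]
ft_force: [0.4, 0.3, -3.8]
gripper_width: 0.0242
```

```bash
python3 m.py r; python3 - <<'E'
from h import *
_,b=snap('top','t17.png'); todo(.449,-.0572,.1331,1.887)
cv2.imwrite('pics/c17.png',cv2.resize(b[180:240,255:315],None,fx=12,fy=12,interpolation=2)[:600,:])
E
```

```text
yaw 0.3191 pos [ 0.4483 -0.0572  0.1329] R 0.1884 along 0.1884 off 0.0009 F [ 0.4  0.3 -3.8] Mz -0.011 Meye -0.04 Mhinge -0.025 Fl 0.15
pos [ 0.4471 -0.0568  0.1327] th 1.8905 F [-0.8 -0.5 -3.3] M [-0.08  0.09 -0.  ]
shares x,y,z: [-0.04  0.07 -0.02] turn 0.0011
```

View pics/c17.png

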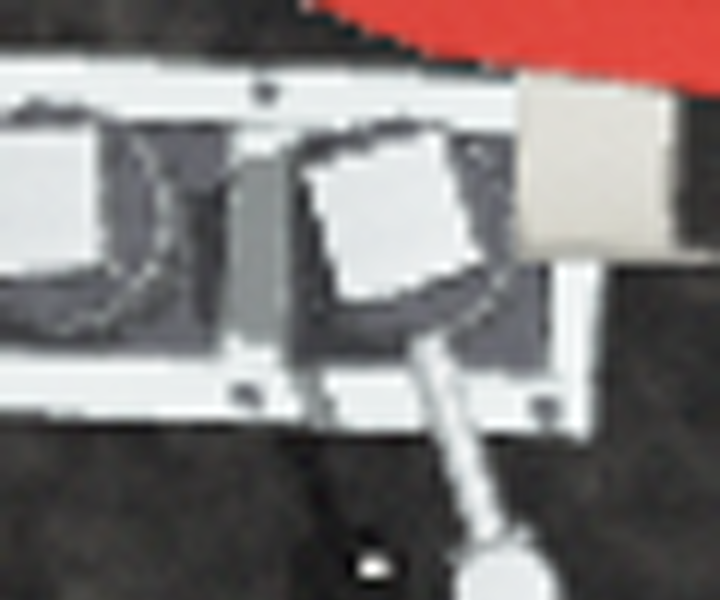

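```bash
python3 - <<'E'
from h import *
f=lambda p,z:p2w('top',(255+(p[0])/12-.5+.5/12,180+p[1]/12-.5+.5/12),z)
c=f((392,215),.1525); a=f((427,338),.1355); b=f((486,540),.1355)
d=(a-b)[:2]; print('cube',c,'tip',a,'yaw',np.arctan2(d[1],d[0]))
cs=np.array([f(p,.1525) for p in [(303,175),(440,128),(480,255),(347,303)]])
print([np.arctan2(*(cs[i]-cs[j])[1::-1]) for i,j in ((0,3),(1,2))],[np.arctan2(*(cs[i]-cs[j])[1::-1])+np.pi/2 for i,j in ((1,0),(2,3))])
d=np.array([np.cos(.3),np.sin(.3)]);n=np.array([-d[1],d[0]]);print('rod left of eye by',(a[:2]-c[:2])@n,'tip past',(a[:2]-c[:2])@d)
E
```

```text
cube [0.62777527 0.00132066 0.1525    ] tip [ 0.59973592 -0.00634323  0.1355    ] yaw 0.29513542360665507
[np.float64(0.34269500355182014), np.float64(0.3150736531812732)] [np.float64(0.34050374761915725), np.float64(0.35554171914532495)]
rod left of eye by 0.0009646021770131157 tip past -0.029051856002791525
```

send_rows(
  increments=[
    [0.2, [-0.03, 0.2, 0], 0.0005],
    [0.2, [0, 0.2, 0], 0],
    [0.2, [0, 0.2, 0], 0],
    [0.2, [0, 0.2, 0], 0],
    [0.2, [0, 0, 0], 0],
  ],
)

```text
time: 28.55
tool_pos: [0.4662, -0.0514, 0.1329]
orientation: [0.0, 0.586, 0.81, 0.0]
ft_force: [1.1, 0.4, -3.9]
gripper_width: 0.0246
```

```bash
python3 m.py r
```

```text
yaw 0.3184 pos [ 0.4662 -0.0514  0.1329] R 0.1696 along 0.1696 off 0.0007 F [ 1.1  0.4 -3.9] Mz -0.017 Meye -0.02 Mhinge -0.018 Fl 0.01
```

send_rows(
  increments=[
    [0.2, [0, 0.2, 0], 0],
    [0.2, [0, 0.2, 0], 0],
    [0.2, [0, 0.2, 0], 0],
    [0.2, [0, 0.2, 0], 0],
    [0.2, [0, 0, 0], 0],
  ],
)

```text
time: 29.05
tool_pos: [0.4852, -0.0453, 0.1328]
orientation: [0.0, 0.586, 0.81, 0.0]
ft_force: [0.0, -0.2, -2.6]
gripper_width: 0.0246
```

```bash
python3 m.py r
```

```text
yaw 0.3181 pos [ 0.4852 -0.0453  0.1328] R 0.1497 along 0.1497 off 0.0005 F [ 0.  -0.2 -2.6] Mz 0.019 Meye 0.049 Mhinge 0.038 Fl -0.2
```

send_rows(
  increments=[
    [0.2, [0, 0.23, 0], 0],
    [0.2, [0, 0.23, 0], 0],
    [0.2, [0, 0.22, 0], 0],
    [0.2, [0, 0, 0], 0],
  ],
)

```text
time: 29.45
tool_pos: [0.5015, -0.04, 0.1329]
orientation: [0.0, 0.586, 0.81, 0.0]
ft_force: [0.4, -0.8, -3.2]
gripper_width: 0.0245
```

```bash
python3 m.py r; python3 - <<'E'
from h import *
_,b=snap('top','t18.png')
cv2.imwrite('pics/c18.png',cv2.resize(b[180:240,255:315],None,fx=12,fy=12,interpolation=2)[:600,:])
E
```

```text
yaw 0.3182 pos [ 0.5015 -0.04    0.1329] R 0.1325 along 0.1325 off 0.0005 F [ 0.4 -0.8 -3.2] Mz -0.026 Meye 0.091 Mhinge 0.059 Fl -0.88
```

View pics/c18.png

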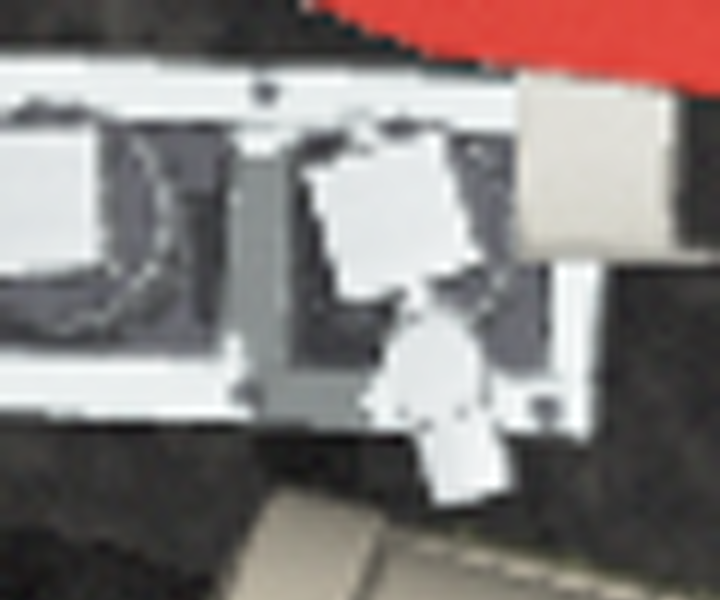

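send_rows(
  increments=[
    [0.2, [0.212, 0.004, 0], 0.0127],
    [0.2, [0.212, 0.004, 0], 0.0127],
    [0.2, [0.212, 0.004, 0], 0.0127],
    [0.2, [0.212, 0.004, 0], 0.0127],
    [0.2, [0.212, 0.004, 0], 0.0127],
    [0.2, [0, 0, 0], 0],
  ],
)

```text
time: 30.1
tool_pos: [0.4946, -0.0149, 0.1329]
orientation: [0.001, 0.664, 0.747, -0.001]
ft_force: [0.8, -4.6, -4.6]
gripper_width: 0.0244
```

```bash
python3 m.py r
```

```text
yaw 0.1173 pos [ 0.4946 -0.0149  0.1329] R 0.1339 along 0.1339 off -0.0003 F [ 0.8 -4.6 -4.6] Mz -0.418 Meye 0.212 Mhinge 0.038 Fl -4.71
```

send_rows(
  increments=[
    [0.2, [0.212, 0.004, 0], 0.0127],
    [0.2, [0, 0, 0], 0],
  ],
)

```text
time: 30.3
tool_pos: [0.4941, -0.0097, 0.1328]
orientation: [0.0, 0.679, 0.734, -0.001]
ft_force: [-0.8, -5.0, -4.5]
gripper_width: 0.0246
```

send_rows(
  increments=[
    [0.2, [0.212, 0.004, 0], 0.0127],
    [0.2, [0, 0, 0], 0],
  ],
)

```text
time: 30.5
tool_pos: [0.4938, -0.0043, 0.1328]
orientation: [0.0, 0.693, 0.721, -0.0]
ft_force: [-0.7, -5.1, -3.1]
gripper_width: 0.0241
```

```bash
python3 m.py r
```

```text
yaw 0.0391 pos [ 0.4938 -0.0043  0.1328] R 0.1338 along 0.1338 off -0.0001 F [-0.7 -5.1 -3.1] Mz -0.467 Meye 0.21 Mhinge 0.023 Fl -5.06
```

send_rows(
  increments=[
    [0.2, [0.172, 0.004, 0], 0.0127],
    [0.2, [0, 0, 0], 0],
  ],
)

```text
time: 30.7
tool_pos: [0.4937, 0.0004, 0.1328]
orientation: [0.0, 0.707, 0.707, -0.0]
ft_force: [0.4, -4.0, -3.2]
gripper_width: 0.0247
```

```bash
python3 m.py r
```

```text
yaw 0.0001 pos [4.937e-01 4.000e-04 1.328e-01] R 0.1338 along 0.1338 off -0.0006 F [ 0.4 -4.  -3.2] Mz -0.276 Meye 0.261 Mhinge 0.112 Fl -4.01
```

send_rows(
  increments=[
    [0.2, [0.192, 0.004, 0], 0.0127],
    [0.2, [0, 0, 0], 0],
  ],
)

```text
time: 30.9
tool_pos: [0.4938, 0.0054, 0.1327]
orientation: [-0.0, 0.721, 0.693, -0.0]
ft_force: [-1.2, -3.0, -4.4]
gripper_width: 0.0244
```

```bash
python3 m.py r
```

```text
yaw -0.0392 pos [0.4938 0.0054 0.1327] R 0.1338 along 0.1338 off -0.0008 F [-1.2 -3.  -4.4] Mz -0.121 Meye 0.288 Mhinge 0.175 Fl -3.06
```

send_rows(
  increments=[
    [0.2, [0.158, 0.003, 0], 0.0095],
    [0.2, [0, 0, 0], 0],
  ],
)

```text
time: 31.1
tool_pos: [0.494, 0.0094, 0.1327]
orientation: [-0.0, 0.731, 0.682, -0.0]
ft_force: [-0.0, -2.6, -3.1]
gripper_width: 0.0244
```

```bash
python3 m.py r
```

```text
yaw -0.0688 pos [0.494  0.0094 0.1327] R 0.1337 along 0.1337 off -0.0008 F [-0.  -2.6 -3.1] Mz -0.039 Meye 0.31 Mhinge 0.214 Fl -2.61
```

send_rows(
  increments=[
    [0.2, [0.158, 0.003, 0], 0.0095],
    [0.2, [0, 0, 0], 0],
  ],
)

```text
time: 31.3
tool_pos: [0.4943, 0.0131, 0.1327]
orientation: [-0.0, 0.741, 0.671, -0.0]
ft_force: [-0.7, -2.9, -3.7]
gripper_width: 0.0248
```

```bash
python3 m.py r
```

```text
yaw -0.0989 pos [0.4943 0.0131 0.1327] R 0.1337 along 0.1337 off -0.0011 F [-0.7 -2.9 -3.7] Mz 0.052 Meye 0.45 Mhinge 0.341 Fl -2.98
```

send_rows(
  increments=[
    [0.2, [0.14, 0.003, 0], 0.0095],
    [0.2, [0, 0, 0], 0],
  ],
)

```text
time: 31.5
tool_pos: [0.4947, 0.0164, 0.1327]
orientation: [0.0, 0.751, 0.66, -0.0]
ft_force: [-1.6, -3.7, -2.7]
gripper_width: 0.0242
```

```bash
python3 m.py r
```

```text
yaw -0.1286 pos [0.4947 0.0164 0.1327] R 0.1337 along 0.1337 off -0.0017 F [-1.6 -3.7 -2.7] Mz 0.259 Meye 0.771 Mhinge 0.631 Fl -3.84
```

send_rows(
  increments=[
    [0.2, [0.1, 0.002, 0], 0.0064],
    [0.2, [0, 0, 0], 0],
  ],
)

```text
time: 31.7
tool_pos: [0.495, 0.0189, 0.1327]
orientation: [0.0, 0.758, 0.652, -0.0]
ft_force: [-1.9, -5.2, -3.2]
gripper_width: 0.0246
```

```bash
python3 m.py r
```

```text
yaw -0.1503 pos [0.495  0.0189 0.1327] R 0.1337 along 0.1336 off -0.0021 F [-1.9 -5.2 -3.2] Mz 0.489 Meye 1.213 Mhinge 1.015 Fl -5.43
```

send_rows(
  increments=[
    [0.2, [0.07, 0.001, 0], 0.0048],
    [0.2, [0, 0, 0], 0],
  ],
)

```text
time: 31.9
tool_pos: [0.4953, 0.0205, 0.1327]
orientation: [0.0, 0.763, 0.646, -0.001]
ft_force: [-2.5, -5.3, -3.6]
gripper_width: 0.0247
```

```bash
python3 m.py r
```

```text
yaw -0.1656 pos [0.4953 0.0205 0.1327] R 0.1336 along 0.1336 off -0.0026 F [-2.5 -5.3 -3.6] Mz 0.339 Meye 1.093 Mhinge 0.888 Fl -5.67
```

send_rows(
  increments=[
    [0.2, [0.07, 0.001, 0], 0.0048],
    [0.2, [0, 0, 0], 0],
  ],
)

```text
time: 32.1
tool_pos: [0.4956, 0.0221, 0.1327]
orientation: [0.0, 0.768, 0.64, -0.001]
ft_force: [-1.3, -6.3, -2.7]
gripper_width: 0.0251
```

```bash
python3 m.py r
```

```text
yaw -0.1812 pos [0.4956 0.0221 0.1327] R 0.1336 along 0.1336 off -0.003 F [-1.3 -6.3 -2.7] Mz 0.194 Meye 1.048 Mhinge 0.813 Fl -6.4
```

send_rows(
  increments=[
    [0.2, [0.07, 0.001, 0], 0.0048],
    [0.2, [0, 0, 0], 0],
  ],
)

```text
time: 32.3
tool_pos: [0.4959, 0.0237, 0.1327]
orientation: [0.0, 0.773, 0.634, -0.001]
ft_force: [-1.9, -7.3, -2.6]
gripper_width: 0.0249
```

```bash
python3 m.py r
```

```text
yaw -0.1966 pos [0.4959 0.0237 0.1327] R 0.1335 along 0.1335 off -0.0035 F [-1.9 -7.3 -2.6] Mz 0.031 Meye 1.038 Mhinge 0.763 Fl -7.56
```

send_rows(
  increments=[
    [0.2, [0.06, 0.001, 0], 0.0048],
    [0.2, [0, 0, 0], 0],
  ],
)

```text
time: 32.5
tool_pos: [0.4962, 0.0251, 0.1327]
orientation: [0.0, 0.778, 0.628, -0.001]
ft_force: [-1.9, -6.3, -3.3]
gripper_width: 0.0247
```

```bash
python3 m.py r
```

```text
yaw -0.2119 pos [0.4962 0.0251 0.1327] R 0.1335 along 0.1334 off -0.0041 F [-1.9 -6.3 -3.3] Mz -0.077 Meye 0.79 Mhinge 0.554 Fl -6.51
```

send_rows(
  increments=[
    [0.2, [0.06, 0.001, 0], 0.0048],
    [0.2, [0, 0, 0], 0],
  ],
)

```text
time: 32.7
tool_pos: [0.4965, 0.0265, 0.1327]
orientation: [0.0, 0.783, 0.622, -0.001]
ft_force: [-3.0, -6.6, -3.3]
gripper_width: 0.0244
```

```bash
python3 m.py r;python3 - <<'E'
from h import *
_,b=snap('top','t19.png')
cv2.imwrite('pics/c19.png',cv2.resize(b[180:240,255:315],None,fx=12,fy=12,interpolation=2)[:600,:])
E
```

```text
yaw -0.2274 pos [0.4965 0.0265 0.1327] R 0.1334 along 0.1333 off -0.0047 F [-3.  -6.6 -3.3] Mz -0.19 Meye 0.748 Mhinge 0.496 Fl -7.09
```

View pics/c19.png

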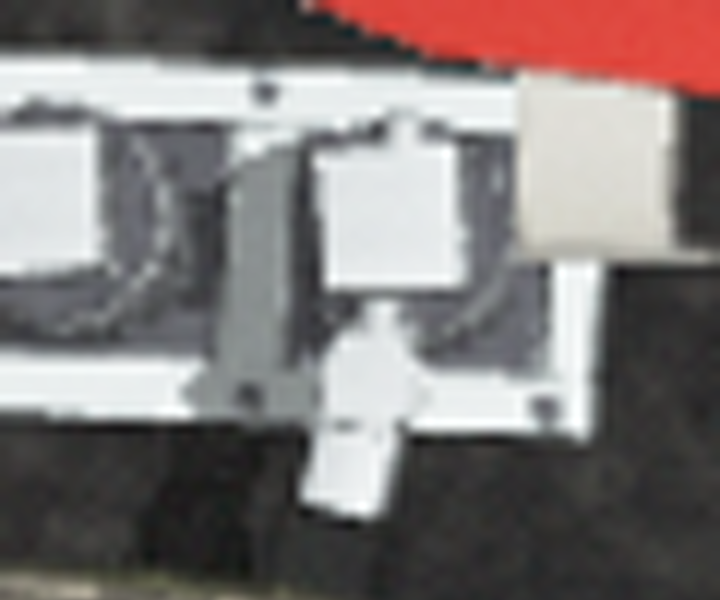

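send_rows(
  increments=[
    [0.2, [0.06, 0.001, 0], 0.0042],
    [0.2, [0, 0, 0], 0],
  ],
)

```text
time: 32.95
tool_pos: [0.4968, 0.0278, 0.1327]
orientation: [0.0, 0.787, 0.617, -0.001]
ft_force: [-2.7, -7.0, -2.5]
gripper_width: 0.0245
```

```bash
python3 m.py r
```

```text
yaw -0.2409 pos [0.4968 0.0278 0.1327] R 0.1334 along 0.1333 off -0.0051 F [-2.7 -7.  -2.5] Mz -0.258 Meye 0.722 Mhinge 0.457 Fl -7.38
```

send_rows(
  increments=[
    [0.2, [-0.18, 0.004, 0], -0.0143],
    [0.2, [-0.18, 0.004, 0], -0.0143],
    [0.2, [-0.2, 0.004, 0], -0.0127],
    [0.2, [-0.2, 0.004, 0], -0.0127],
    [0.2, [-0.2, 0.004, 0], -0.0127],
    [0.2, [0, 0, 0], 0],
  ],
)

```text
time: 33.55
tool_pos: [0.4943, 0.0049, 0.1328]
orientation: [-0.0, 0.718, 0.696, 0.0]
ft_force: [-0.9, -1.4, -3.3]
gripper_width: 0.0246
```

```bash
python3 m.py r
```

```text
yaw -0.0306 pos [0.4943 0.0049 0.1328] R 0.1333 along 0.1333 off -0.0002 F [-0.9 -1.4 -3.3] Mz -0.175 Meye 0.021 Mhinge -0.033 Fl -1.47
```

send_rows(
  increments=[
    [0.2, [-0.2, 0.004, 0], -0.0127],
    [0.2, [-0.2, 0.004, 0], -0.0127],
    [0.2, [0, 0, 0], 0],
  ],
)

```text
time: 33.85
tool_pos: [0.4947, -0.0047, 0.1329]
orientation: [-0.0, 0.69, 0.724, 0.001]
ft_force: [0.5, 0.5, -3.3]
gripper_width: 0.0244
```

```bash
python3 m.py r
```

```text
yaw 0.0491 pos [ 0.4947 -0.0047  0.1329] R 0.1329 along 0.1329 off 0.0008 F [ 0.5  0.5 -3.3] Mz -0.073 Meye -0.131 Mhinge -0.115 Fl 0.43
```

Nearly free. Pull out, watching forces.

send_rows(
  increments=[
    [0.2, [-0.03, -0.1, 0], 0],
    [0.2, [0, -0.2, 0], 0],
    [0.2, [0, 0, 0], 0],
  ],
)

```text
time: 34.15
tool_pos: [0.4858, -0.0055, 0.1327]
orientation: [-0.001, 0.689, 0.724, -0.0]
ft_force: [0.2, 0.4, -3.6]
gripper_width: 0.0246
```

```bash
python3 m.py r
```

```text
yaw 0.0498 pos [ 0.4858 -0.0055  0.1327] R 0.1418 along 0.1418 off 0.0005 F [ 0.2  0.4 -3.6] Mz -0.065 Meye -0.123 Mhinge -0.104 Fl 0.41
```

send_rows(
  increments=[
    [0.2, [0, -0.4, 0], 0],
    [0.2, [0, -0.4, 0], 0],
    [0.2, [0, -0.4, 0], 0],
    [0.2, [0, -0.4, 0], 0],
    [0.2, [0, -0.4, 0], 0],
    [0.2, [0, -0.4, 0], 0],
    [0.2, [0, 0, 0], 0],
  ],
)

```text
time: 34.85
tool_pos: [0.4251, -0.009, 0.1327]
orientation: [-0.001, 0.689, 0.724, -0.0]
ft_force: [0.2, 0.2, -3.3]
gripper_width: 0.0246
```

```bash
python3 m.py r;python3 - <<'E'
from h import *
_,b=snap('top','t20.png'); tips('top',['tool_tray'],[0])
cv2.imwrite('pics/c20.png',cv2.resize(b[180:280,210:320],None,fx=7,fy=7,interpolation=2)[:600,:])
E
```

```text
yaw 0.0495 pos [ 0.4251 -0.009   0.1327] R 0.2026 along 0.2026 off 0.0001 F [ 0.2  0.2 -3.3] Mz 0.049 Meye 0.009 Mhinge 0.03 Fl 0.2
tool_tray [251.6 257. ] 0.67 [0.4493 0.1202 0.    ]
```

View pics/c20.png

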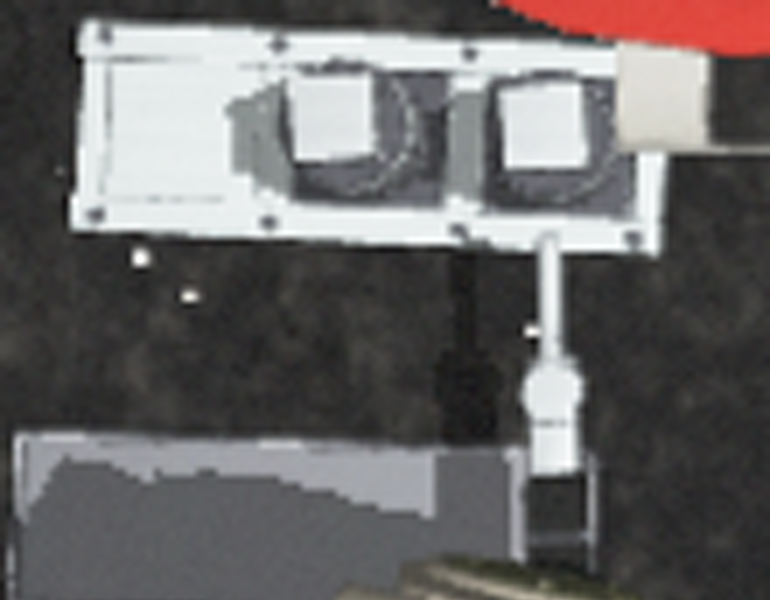

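send_rows(
  increments=[
    [0.2, [0, -0.2, -0.8], 0],
    [0.2, [0, 0, -0.8], 0],
    [0.2, [0, 0, -0.8], 0.0465],
    [0.2, [0, 0, -0.8], 0.0465],
    [0.2, [0, 0, -0.8], 0.0465],
    [0.2, [0, 0, -0.8], 0.0465],
    [0.2, [0, 0, -0.6], 0.0465],
    [0.2, [0, 0, 0], 0.0465],
    [0.2, [0, 0, 0], 0.0465],
    [0.2, [0, 0, 0], 0.0465],
  ],
)

```text
time: 35.95
tool_pos: [0.4227, -0.0094, 0.2681]
orientation: [0.0, 0.975, 0.221, 0.001]
ft_force: [-0.1, 0.1, -3.8]
gripper_width: 0.0243
```

send_rows(
  increments=[
    [0.2, [0, 0, 0], 0.0465],
    [0.2, [0, 0, 0], 0.0465],
    [0.2, [0, 0, 0], 0.0465],
    [0.2, [0, 0, 0], 0],
    [0.2, [0, 0, 0], 0],
  ],
)

```text
time: 36.45
tool_pos: [0.4223, -0.0094, 0.2678]
orientation: [-0.0, 1.0, 0.009, 0.0]
ft_force: [0.2, -0.6, -3.6]
gripper_width: 0.0247
```

```bash
python3 - <<'E'
from h import *
st,im=snap('wrist','w21.png'); print(st['tool_pos'],theta(st))
tips('wrist',['tool_tray'],[0],st)
_,b=snap('top','t21.png'); tips('top',['tool_tray'],[0])
E
```

```text
[ 0.42233293 -0.00940037  0.26782503] 0.01714117236220938
tool_tray [341.7  50.7] 0.78 [0.4554 0.1121 0.    ]
tool_tray [253.  256.3] 0.92 [0.4516 0.1158 0.    ]
```

View pics/w21.png

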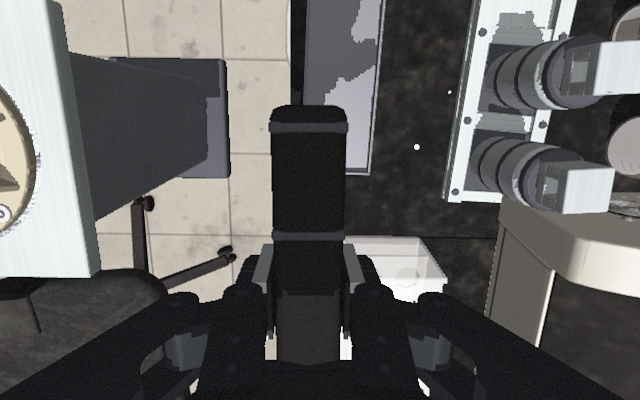

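```bash
python3 - <<'E'
from h import *
b=cv2.imread('pics/t21.png')
cv2.imwrite('pics/c21.png',cv2.resize(b[230:285,200:310],None,fx=7,fy=7,interpolation=2))
a=cv2.imread('pics/w21.png')
cv2.imwrite('pics/c21w.png',cv2.resize(a[0:190,280:400],None,fx=3,fy=3,interpolation=2))
E
```

```text
(no output)
```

View pics/c21.png

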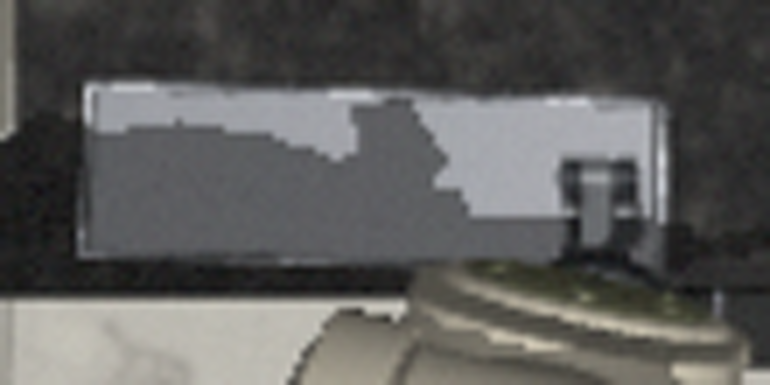

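View pics/c21w.png

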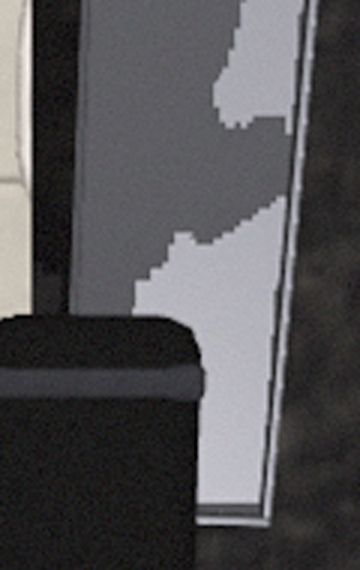

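```bash
python3 - <<'E'
from h import *
f=lambda p,z:p2w('top',(200+p[0]/7-.5+.5/7,230+p[1]/7-.5+.5/7),z)
tl,bl,tr=f((85,82),.014),f((79,262),.014),f((666,98),.014)
d=tr-tl; print(tl,bl,tr,np.linalg.norm(d),np.linalg.norm(bl-tl),'yaw of long axis(-y dir)',np.arctan2(d[1],d[0]),'centre',(tr+bl)/2)
st=robot.sense()
for p in [(268,522),(318,0)]: print(p2w('wrist',(280+p[0]/3,p[1]/3),.014))
E
```

```text
[0.49830007 0.24347784 0.014     ] [0.41868945 0.24417539 0.014     ] [ 0.49299147 -0.01574736  0.014     ] 0.25927955092907434 0.07961367410901672 yaw of long axis(-y dir) -1.5912721954735969 centre [0.45584046 0.11421402 0.014     ]
[ 0.49024634 -0.01704567  0.014     ]
[0.49573624 0.15714514 0.014     ]
```

```bash
python3 - <<'E'
from h import *
todo(.4562,.1618,.10,-.0245)
E
```

```text
pos [ 0.422  -0.0094  0.2678] th 0.0152 F [-0.2  0.3 -3.6] M [ 0.05  0.   -0.04]
shares x,y,z: [ 1.47 -6.83  6.71] turn 0.0126
```

send_rows(
  increments=[
    [0.2, [0.16, -0.76, 0.6], 0.0126],
    [0.2, [0.16, -0.76, 0.6], 0],
    [0.2, [0.16, -0.76, 0.6], 0],
    [0.2, [0.16, -0.76, 0.6], 0],
    [0.2, [0.16, -0.76, 0.6], 0],
    [0.2, [0.16, -0.76, 0.6], 0],
    [0.2, [0.16, -0.76, 0.6], 0],
    [0.2, [0.16, -0.76, 0.6], 0],
    [0.2, [0.16, -0.76, 0.6], 0],
    [0.2, [0, 0, 0], 0],
  ],
)

```text
time: 37.65
tool_pos: [0.4608, 0.1623, 0.1308]
orientation: [-0.0, 1.0, -0.011, -0.001]
ft_force: [-0.9, -0.2, -3.3]
gripper_width: 0.025
```

```bash
python3 - <<'E'
from h import *
todo(.4562,.1618,.0156,-.0245)
_,a=snap('wrist','w22.png');_,b=snap('top','t22.png');_,c=snap('scene','s22.png')
cv2.imwrite('pics/c22.png',cv2.resize(b[230:285,200:310],None,fx=7,fy=7,interpolation=2))
cv2.imwrite('pics/c22s.png',cv2.resize(c[170:270,170:310],None,fx=5,fy=5,interpolation=2))
E
```

```text
pos [0.4608 0.1623 0.1308] th -0.0224 F [-0.9 -0.2 -3.3] M [0.05 0.05 0.  ]
shares x,y,z: [-0.18  0.03  4.61] turn 0.0007
```

View pics/w22.png

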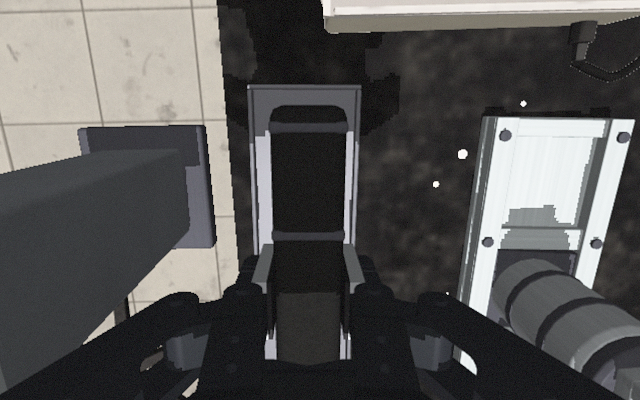

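View pics/c22.png

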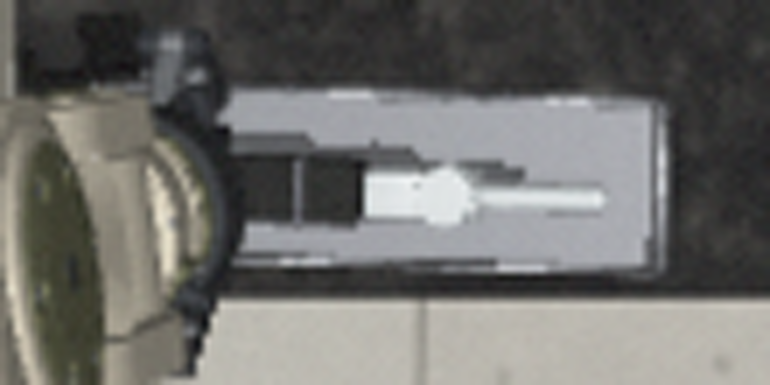

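View pics/c22s.png

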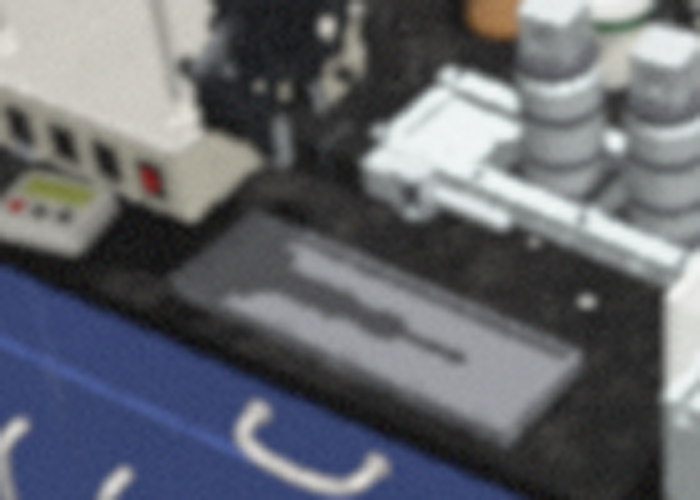

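send_rows(
  increments=[
    [0.2, [-0.18, 0.03, 0.6], 0],
    [0.2, [0, 0, 0.6], 0],
    [0.2, [0, 0, 0.6], 0],
    [0.2, [0, 0, 0.6], 0],
    [0.2, [0, 0, 0.6], 0],
    [0.2, [0, 0, 0.5], 0],
    [0.2, [0, 0, 0.5], 0],
    [0.2, [0, 0, 0.2], 0],
    [0.2, [0, 0, 0], 0],
  ],
)

```text
time: 38.7
tool_pos: [0.457, 0.1596, 0.0279]
orientation: [0.0, 1.0, -0.013, -0.0]
ft_force: [0.1, 0.9, -2.9]
gripper_width: 0.0248
```

```bash
python3 - <<'E'
from h import *
todo(.4562,.1618,.0156,-.0245)
_,a=snap('wrist','w23.png')
E
```

```text
pos [0.457  0.1596 0.0279] th -0.0267 F [ 0.1  0.9 -2.9] M [0.01 0.05 0.01]
shares x,y,z: [-0.04 -0.09  0.49] turn -0.0007
```

View pics/w23.png

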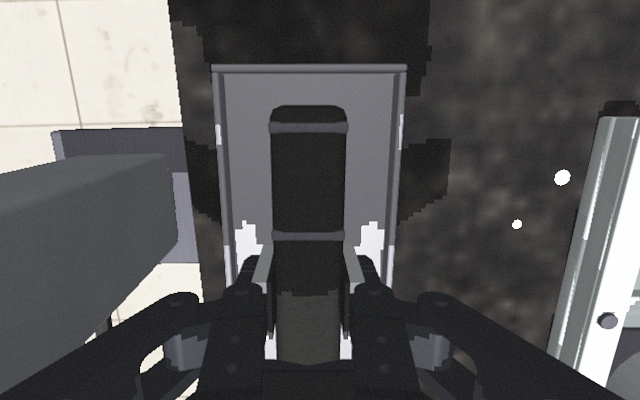

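Centred in the tray. Lower until contact.

send_rows(
  increments=[
    [0.2, [0, 0, 0.16], 0],
    [0.2, [0, 0, 0.16], 0],
    [0.2, [0, 0, 0.08], 0],
    [0.2, [0, 0, 0], 0],
  ],
)

```text
time: 39.15
tool_pos: [0.4568, 0.1602, 0.0175]
orientation: [0.0, 1.0, -0.013, -0.0]
ft_force: [0.4, -1.0, -3.0]
gripper_width: 0.0245
```

send_rows(
  increments=[
    [0.2, [0, 0, 0.06], 0],
    [0.2, [0, 0, 0], 0],
  ],
)

```text
time: 39.35
tool_pos: [0.4571, 0.1602, 0.0162]
orientation: [-0.0, 1.0, -0.013, 0.0]
ft_force: [0.1, -0.2, -3.4]
gripper_width: 0.0245
```

send_rows(
  increments=[
    [0.2, [0, 0, 0.06], 0],
    [0.2, [0, 0, 0], 0],
  ],
)

```text
time: 39.55
tool_pos: [0.4572, 0.1603, 0.0161]
orientation: [-0.0, 1.0, -0.013, 0.0]
ft_force: [-3.6, 0.0, 8.9]
gripper_width: 0.0243
```

send_rows(
  increments=[
    [0.2, [0, 0, 0.04], 0],
    [0.2, [0, 0, 0], 0],
  ],
)

```text
time: 39.75
tool_pos: [0.4572, 0.1603, 0.016]
orientation: [-0.0, 1.0, -0.013, 0.001]
ft_force: [-6.3, -0.4, 17.7]
gripper_width: 0.0245
```

Contact. Back off 2 mm in command and open.

send_rows(
  increments=[
    [0.2, [0, 0, -0.08], 0],
    [0.4, [0, 0, 0], 0],
    [0.4, [0, 0, 0], 0],
    [0.4, [0, 0, 0], 0],
    [0.4, [0, 0, 0], 0],
  ],
)

```text
time: 40.25
tool_pos: [0.4571, 0.1602, 0.0157]
orientation: [-0.0, 1.0, -0.013, -0.0]
ft_force: [0.0, 0.0, -0.5]
gripper_width: 0.034
```

```bash
python3 - <<'E'
from h import *
todo(.4562,.1618,.0156,-.0245); print(robot.sense()['gripper_width'])
_,a=snap('wrist','w24.png')
E
```

```text
pos [0.4571 0.1602 0.0157] th -0.0259 F [ 0.   0.  -0.5] M [ 0.04  0.01 -0.05]
shares x,y,z: [-0.04 -0.06  0.  ] turn -0.0005
0.03404495314563922
```

View pics/w24.png

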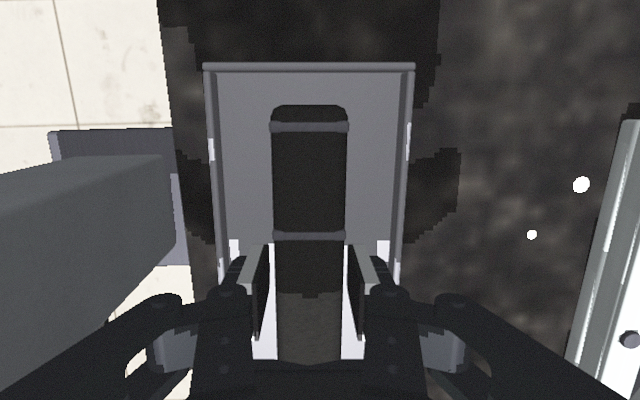

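Released; rise straight up and away.

send_rows(
  increments=[
    [0.4, [0, 0, -0.2], 0],
    [0.4, [0, 0, -0.4], 0],
    [0.4, [0, 0, -0.8], 0],
    [0.4, [0, 0, -0.8], 0],
    [0.4, [0, 0, -1], 0],
    [0.4, [0, 0, -1], 0],
    [0.4, [0, 0, -1], 0],
    [0.4, [0, 0, -1], 0],
    [0.4, [0, 0, -1], 0],
    [0.4, [0, 0, -1], 0],
  ],
)

```text
time: 41.3
tool_pos: [0.4569, 0.1602, 0.2228]
orientation: [-0.0, 1.0, -0.013, 0.001]
ft_force: [0.2, -0.7, -0.3]
gripper_width: 0.0344
```

send_rows(
  increments=[
    [0.4, [-0.3, -0.8, -0.5], 0],
    [0.4, [-0.3, -0.8, -0.5], 0],
    [0.4, [-0.3, -0.8, 0], 0],
    [0.4, [-0.2, 0, 0], 0],
    [0.4, [0, 0, 0], 0],
  ],
)

```text
time: 41.8
tool_pos: [0.4303, 0.2209, 0.2463]
orientation: [0.0, 1.0, -0.012, 0.0]
ft_force: [0.5, 0.0, 1.1]
gripper_width: 0.0341
```

```bash
python3 - <<'E'
from h import *
st,a=snap('wrist','w25.png'); print(st['tool_pos'],st['ft_force']);_,b=snap('top','t25.png');_,c=snap('scene','s25.png')
tips('top',['wrench','rod_tip','tool_tray'],[.018,.018,0]); tips('scene',['wrench','rod_tip','tool_tray'],[.018,.018,0])
cv2.imwrite('pics/c25.png',cv2.resize(b[180:285,200:310],None,fx=5.5,fy=5.5,interpolation=2))
cv2.imwrite('pics/c25s.png',cv2.resize(c[140:270,170:320],None,fx=4.5,fy=4.5,interpolation=2))
E
```

```text
[0.43025912 0.22085801 0.24627045] [0.45105591 0.04541302 1.09520281]
wrench [237.5 252.4] 0.93 [0.4646 0.1617 0.018 ]
wrench [253.7 196.6] 0.36 [0.639  0.1144 0.018 ]
rod_tip [291.3 256.3] 0.37 [ 0.4537 -0.0057  0.018 ]
tool_tray [250.6 256. ] 0.65 [0.4525 0.1234 0.    ]
wrench [231.5 224.4] 0.69 [0.4625 0.1659 0.018 ]
wrench [302.6 213.6] 0.32 [ 0.6178 -0.0013  0.018 ]
rod_tip [271.7 245.8] 0.53 [0.4464 0.001  0.018 ]
tool_tray [245.4 235.5] 0.85 [0.4578 0.1101 0.    ]
```

View pics/c25.png

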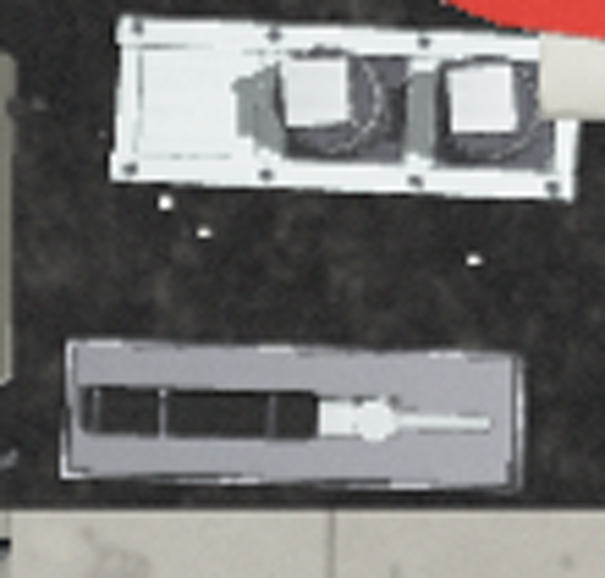

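View pics/c25s.png

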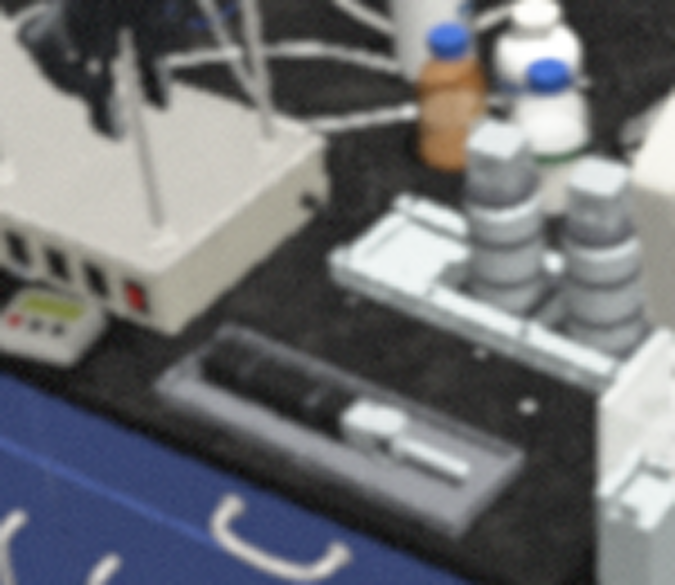

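```bash
python3 -c "
from rig import robot
print(robot.sense()['ft_force']); print(robot.job_done())"
```

```text
[-0.12849385 -0.19664471  1.100466  ]
the job is handed in; nothing more can be done
None
```

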